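# Pack seven jars snugly into the round display tray

## Task

Fill the round display tray on the counter: all seven sprinkle jars should stand in it, one in the middle and six round it, each upright with its lid up and fully down on the tray floor. The five already in it are spread out, so close them up to make room for the two still on the counter. Do not lay a jar on its side, and leave the other things on the counter where they are.

Things in the scene. Friction and masses are not known exactly. Their poses are not given: they have to be found in the camera images.
- tray: Fixed round wooden display tray, open at the top: outer diameter 154 mm, inner diameter 142 mm, wall top 56 mm above the table, inner floor 6 mm above the table. Origin: centre of its underside, on the table; z up (round, so its yaw does not matter). Behind it to the left stands the fixed ball dispenser (front at about x 0.60), and a tall cabinet fills the back left (front at about x 0.64).
- jar_0: Sprinkle jar (all seven alike but for the lid's colour), at the start one of five spread round the inside of the tray wall, none in the middle and no gap wide enough for another. Upright cylinder 96 mm tall: body diameter 45 mm up to 84 mm, a sharp shoulder there, then lid diameter 43 mm. 0.08 to 0.15 kg; slides when dragged (friction about 0.6). Origin: centre of its underside, z towards the lid.
- jar_1: Sprinkle jar (all seven alike but for the lid's colour), at the start one of five spread round the inside of the tray wall, none in the middle and no gap wide enough for another. Upright cylinder 96 mm tall: body diameter 45 mm up to 84 mm, a sharp shoulder there, then lid diameter 43 mm. 0.08 to 0.15 kg; slides when dragged (friction about 0.6). Origin: centre of its underside, z towards the lid.
- jar_2: Sprinkle jar (all seven alike but for the lid's colour), at the start one of five spread round the inside of the tray wall, none in the middle and no gap wide enough for another. Upright cylinder 96 mm tall: body diameter 45 mm up to 84 mm, a sharp shoulder there, then lid diameter 43 mm. 0.08 to 0.15 kg; slides when dragged (friction about 0.6). Origin: centre of its underside, z towards the lid.
- jar_3: Sprinkle jar (all seven alike but for the lid's colour), at the start one of five spread round the inside of the tray wall, none in the middle and no gap wide enough for another. Upright cylinder 96 mm tall: body diameter 45 mm up to 84 mm, a sharp shoulder there, then lid diameter 43 mm. 0.08 to 0.15 kg; slides when dragged (friction about 0.6). Origin: centre of its underside, z towards the lid.
- jar_4: Sprinkle jar (all seven alike but for the lid's colour), at the start one of five spread round the inside of the tray wall, none in the middle and no gap wide enough for another. Upright cylinder 96 mm tall: body diameter 45 mm up to 84 mm, a sharp shoulder there, then lid diameter 43 mm. 0.08 to 0.15 kg; slides when dragged (friction about 0.6). Origin: centre of its underside, z towards the lid.
- jar_5: Sprinkle jar (all seven alike but for the lid's colour), at the start alone on the table, the farther of two left of the tray. Upright cylinder 96 mm tall: body diameter 45 mm up to 84 mm, a sharp shoulder there, then lid diameter 43 mm. 0.08 to 0.15 kg; slides when dragged (friction about 0.6). Origin: centre of its underside, z towards the lid.
- jar_6: Sprinkle jar (all seven alike but for the lid's colour), at the start alone on the table, the nearer of two left of the tray. Upright cylinder 96 mm tall: body diameter 45 mm up to 84 mm, a sharp shoulder there, then lid diameter 43 mm. 0.08 to 0.15 kg; slides when dragged (friction about 0.6). Origin: centre of its underside, z towards the lid.
- mint_box_0: Bystander: red carton 49x73x122 mm behind the two single jars. Origin: centre of its underside. Leave it where it is.
- mint_box_1: Bystander: brown carton 55x63x102 mm at the back right. Origin: centre of its underside. Leave it where it is.
- price_stamp: Bystander: wooden stamp with knob 33x58x76 mm at the right. Origin: centre of its underside. Leave it where it is.
- call_bell: Bystander: white counter bell on a black foot, diameter 76, 53 mm tall, at the left. Origin: centre of its underside. Leave it where it is.
- tape_roll: Bystander: roll of brown tape, 93 mm wide, 48 mm tall, at the back left. Origin: centre of its underside. Leave it where it is.
- choc_bar: Bystander: flat chocolate bar 57x162x12 mm lying at the front edge of the table. Origin: centre of its underside. Leave it where it is.
Not all that is in view belongs to the job. What is shaped like the jar_4 but yellow is not meant. Leave any blue look-alike of the jar_3 alone.

How it is judged:
By the outcome, as a careful person would: the job done as asked, in the order asked, and still so for the second after the job is handed in, with the robot touching nothing.
It also fails if it takes over 72 s, if anything falls off the work surface, if the arm or the gripper's body presses on something with over 40 N, if the wrist force passes 120 N, or if a joint passes its speed limit or range.

## Robot

A 6-joint arm with a two-finger parallel gripper is mounted at the origin on a cart in front of the work surface, level with it; the furniture and walls round the work are solid. World frame = base frame: x ahead of the robot, y to its left, z up, the work surface at z = 0. Lengths are in mm, angles in degrees, forces in N, time in s.
With the tool pointing down it reaches from about 300 to 850 mm from the base axis. Payload 4.2 kg.
Tool frame: the origin (TCP) lies between the finger pads; the fingertips stand 14 mm ahead of it and the grasp point (between the pads) lies 5 mm behind it; z points along the fingers, y is the line along which they close (so a half turn about z gives the same grasp; the last joint's range is limited). The gripper opens to 91 mm and grips with 3 to 60 N. Pads are 32 mm wide; open, the fingers measure 118 mm over their backs; the gripper's body (76 mm by 178 mm) begins 60 mm behind the grasp point.
Start: joints at [70.703, 18.312, 89.639, -0, 72.044, -1.146], TCP at [179.13, 546.401, 227.976] pointing down, gripper open.
Joint ranges: [-177.97, 177.97], [-48.28, 115.42], [12.27, 149.76], [-77.06, 257.06], [2.81, 150.46], [-146.56, 146.56]. Speed limits (degrees/s): [147.25, 147.25, 180, 180, 180, 180].

## Interface

Orientations are given as [roll, pitch, yaw] about the fixed x, y, z axes, in that order (R = Rz(yaw) Ry(pitch) Rx(roll)).
In Python, from workcell import * gives the robot as it stands. The module is installed in compiled form; this text tells all that it offers.
- The arm moves only by the tool send_rows, never from a script. Its argument "deltas" is a list of rows, each a list of 2 entries, a list of its own where there are three numbers: the shift along the tool's x, y, z normalised to -1 to 1, where 1 is 0.5 m, then the turn, a rotation vector about the tool's x, y, z normalised to -1 to 1, where 1 is 0.5 rad. A call has 1 to 10 rows; each row shifts and turns the commanded pose from where the row before left it, along the tool's axes as they then stand; what a row does not reach is not made up. A row lasts 1/10 s, in which the tool goes at most 50 mm and 8.59 degrees, less where a joint would pass 70% of its speed; a pose out of reach is approached as far as the arm can. A call with a number of a shift or a turn outside -1 to 1 is refused whole. A call with a gripper value outside its range is refused whole. "grip" is the closure, from 0 (fully open) to 1 (shut), set as the call begins (left out, the last holds). The fingers move at their own pace and stop on an object; "grip_force" is the grip in N (left out, the last holds). Time passes only in rows, so rows that do not move let the fingers close. It gives the time, the measured TCP pose, the force, the opening and the grip force at its end, in the units of the state.
- state(): the state, without advancing time (a new reading comes with each control period).
- grab_frame(name): name is "scene" or "top" or "wrist"; returns the picture (384x512x3 uint8, red, green, blue); there is no depth.
- calibration(name): a dict with "mtx" (3x3 intrinsics, pixels), "D" ([k1, k2, p1, p2, k3] as OpenCV has them; the pictures are not rectified), "R" (3x3) and "t" (3): a world point X has camera coordinates R X + t. Camera axes: x right, y down, z forward; pixel columns grow to the right and rows downward; lengths in mm; the calibration is good to about 2 mm. A picture is of the moment at which its call begins: read the wrist's pose just before it. calibration takes no time and is no camera call; for the wrist camera it gives the pose at the moment of the call.
- job_done(): hands the job in; it is judged then, once.
Trained networks look in the newest picture that a camera, given by its name, has taken for a name from the list of things; names that differ only in an ending like _2 or _b are one class to them, and where a whole thing is asked for, a point or a joint stands for the part that bears it (a point fixed in the world has none). Each returns a list of dicts, best first, with "p" (0 to 1); they miss things now and then, are a little off and sometimes report something else, mostly with a low value. They report only what shows in the picture. A call takes as long as a camera call. They do not tell look-alikes from the thing itself.
- trace(camera, label): "pixels" (384x512 bool, what is visible of it) and "bbox" ([left, top, width, height] in pixels, round what is visible of it).
The state is a dict: "time_s": time; "qpos": joint angles; "qvel": joint speeds; "effort": joint torques, N m; "ee_pos": TCP position; "ee_rot": TCP orientation; "force": force on the tool from outside, world axes, zero at the start; "torque": the same for the moment, N m; "gripper_width": finger opening in mm; "gripper_force": force on a finger pad.
Only numpy, scipy, OpenCV 4.12 (cv2) and the standard library are available. Lean on these libraries where they do the work, as an engineer would, in place of code of your own. Each camera call takes 0.05 s, during which the arm holds its last target. There are 200 camera calls.

## Working session

There is one attempt and no reset: what is moved stays moved. The work goes in short steps, Python scripts to look and compute and a tool call to move; the robot and the scene stay as the last step left them, time stands still between calls to the robot, and variables do not carry over. Pictures are saved under pics/ and viewed, at most 11 in all, crops included, and the job is handed in when it is done.

Besides the shell and the picture viewer there is one more tool, called as a command line: name --argument value ..., lists and objects as JSON in quotes. send_rows: Moves the arm, as the interface text tells. Scaled input: -1 to 1 covers 0.5 m each way for a shift and 0.5 rad each way for a turn. Its arguments: {"type":"object","properties":{"deltas":{"type":"array","items":{"type":"array"}},"grip":{"type":"number"},"grip_force":{"type":"number"}},"required":["deltas"]}

```bash
mkdir -p pics
cat > h.py <<'E'
from workcell import *
import numpy as np, cv2
def save(n,im): cv2.imwrite('pics/'+n+'.png',cv2.cvtColor(im,cv2.COLOR_RGB2BGR))
def ray(c,px):
    C=calibration(c) if isinstance(c,str) else c
    u=cv2.undistortPoints(np.array(px,float).reshape(-1,1,2),np.array(C['mtx'],float),np.array(C['D'],float)).reshape(-1,2)
    R=np.array(C['R']);t=np.array(C['t']).ravel()
    d=np.c_[u,np.ones(len(u))]@R
    return -R.T@t,d
def atz(c,px,z):
    o,d=ray(c,px); return o+d*((z-o[2])/d[:,2])[:,None]
def proj(c,X):
    C=calibration(c) if isinstance(c,str) else c
    r,_=cv2.Rodrigues(np.array(C['R'],float))
    return cv2.projectPoints(np.array(X,float).reshape(-1,1,3),r,np.array(C['t'],float).ravel(),np.array(C['mtx'],float),np.array(C['D'],float))[0].reshape(-1,2)
E
python3 - <<'E'
from h import *
s=state();print(s['time_s'],s['ee_pos'],s['ee_rot'],s['gripper_width'])
a=grab_frame('scene');b=grab_frame('top');save('s0',np.vstack([a]));save('t0',b)
for c in('scene','top'):
  C=calibration(c);print(c,np.round(-np.array(C['R']).T@np.array(C['t']).ravel()),np.round(C['mtx'][0][0]))
for l in ['tray']+['jar_%d'%i for i in range(7)]:
  for c in('scene','top'):
    print(l,c,[(round(d['p'],2),[int(v) for v in d['bbox']]) for d in trace(c,l)][:10])
    if l!='tray' and l!='jar_0':pass
E
```

```text
0.0 [178.97417233 545.93832876 227.13171544] [-1.79900424e+02  1.25090649e-04  1.61851117e+02] 91.2472212043904
scene [-172. -839.  970.] 484.0
top [ 421.  -20. 1402.] 394.0
tray scene [(0.68, [263, 218, 57, 44])]
tray top [(0.65, [284, 177, 49, 48])]
jar_0 scene [(0.96, [215, 137, 14, 26]), (0.92, [225, 170, 16, 30]), (0.91, [270, 215, 17, 25]), (0.71, [319, 184, 16, 35]), (0.69, [268, 198, 13, 33]), (0.67, [204, 158, 16, 33]), (0.61, [300, 204, 15, 32]), (0.57, [294, 218, 13, 23]), (0.56, [282, 197, 16, 32])]
jar_0 top [(0.74, [299, 152, 17, 17]), (0.69, [229, 194, 12, 11]), (0.67, [302, 207, 17, 13]), (0.61, [176, 170, 20, 14]), (0.59, [292, 183, 14, 16]), (0.59, [289, 200, 14, 13]), (0.58, [303, 184, 16, 9]), (0.44, [316, 201, 15, 10]), (0.2, [215, 154, 22, 22])]
jar_1 scene [(0.96, [215, 137, 14, 26]), (0.92, [225, 170, 16, 30]), (0.91, [270, 215, 17, 25]), (0.71, [319, 184, 16, 35]), (0.69, [268, 198, 13, 33]), (0.67, [204, 158, 16, 33]), (0.61, [300, 204, 15, 32]), (0.57, [294, 218, 13, 23]), (0.56, [282, 197, 16, 32])]
jar_1 top [(0.74, [299, 152, 17, 17]), (0.69, [229, 194, 
[... 2133 characters left out ...]
7, 13]), (0.61, [176, 170, 20, 14]), (0.59, [292, 183, 14, 16]), (0.59, [289, 200, 14, 13]), (0.58, [303, 184, 16, 9]), (0.44, [316, 201, 15, 10]), (0.2, [215, 154, 22, 22])]
jar_6 scene [(0.96, [215, 137, 14, 26]), (0.92, [225, 170, 16, 30]), (0.91, [270, 215, 17, 25]), (0.71, [319, 184, 16, 35]), (0.69, [268, 198, 13, 33]), (0.67, [204, 158, 16, 33]), (0.61, [300, 204, 15, 32]), (0.57, [294, 218, 13, 23]), (0.56, [282, 197, 16, 32])]
jar_6 top [(0.74, [299, 152, 17, 17]), (0.69, [229, 194, 12, 11]), (0.67, [302, 207, 17, 13]), (0.61, [176, 170, 20, 14]), (0.59, [292, 183, 14, 16]), (0.59, [289, 200, 14, 13]), (0.58, [303, 184, 16, 9]), (0.44, [316, 201, 15, 10]), (0.2, [215, 154, 22, 22])]
```

Run:
```python
from h import *
a=cv2.imread('pics/s0.png');b=cv2.imread('pics/t0.png')
cv2.imwrite('pics/c0.png',cv2.resize(a[115:275,185:385],None,fx=4,fy=3.7,interpolation=cv2.INTER_CUBIC))
cv2.imwrite('pics/c1.png',cv2.resize(b[130:250,160:350],None,fx=4.2,fy=4.2,interpolation=cv2.INTER_CUBIC))
```

```text
(no output)
```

View pics/c0.png

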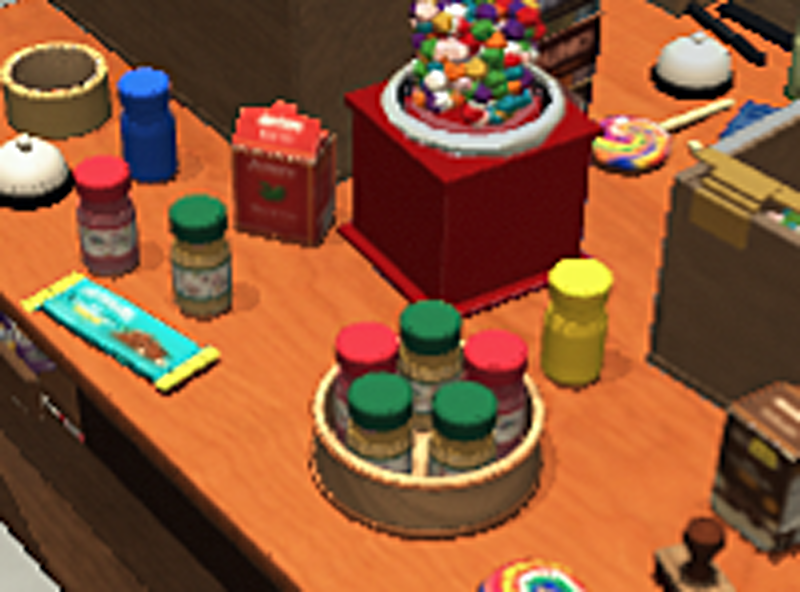

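View pics/c1.png

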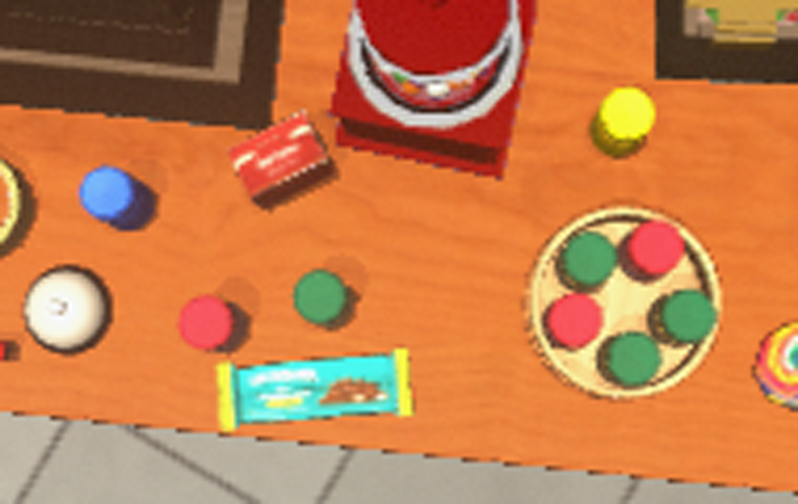

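View pics/t0.png

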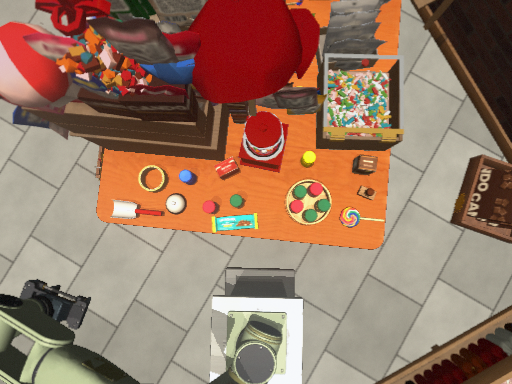

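Top view (full-frame px): the single jars are red (209,207) and green (236,201). The tray is at about (309,202), holding 2 red and 3 green lids. The look-alikes are yellow (309,158) and blue (186,176), and I leave both alone. jar_5 and jar_6 are the green one at (236,201) and the red one at (209,207). Both stand left of the tray, with the red carton behind them. The crop confirms this.

```bash
cat >> h.py <<'E'
def lids(img,amin=20):
    h=cv2.cvtColor(img,cv2.COLOR_RGB2HSV);H,S,V=h[...,0],h[...,1],h[...,2];o=[]
    for n,m in(('r',((H>170)|(H<2))&(S>150)&(V>150)),('g',(H>60)&(H<85)&(S>150)&(V>50))):
        k,l,st,c=cv2.connectedComponentsWithStats(m.astype(np.uint8))
        o+=[(n,int(st[i,4]),c[i],st[i,:4]) for i in range(1,k) if st[i,4]>=amin]
    return o
def tri(c1,p1,c2,p2):
    o1,d1=ray(c1,[p1]);o2,d2=ray(c2,[p2]);d1=d1[0];d2=d2[0]
    s=np.linalg.lstsq(np.c_[d1,-d2],o2-o1,rcond=None)[0]
    a,b=o1+d1*s[0],o2+d2*s[1];return (a+b)/2,np.linalg.norm(a-b)
E
python3 - <<'E'
from h import *
g=lambda n:cv2.cvtColor(cv2.imread('pics/'+n+'.png'),cv2.COLOR_BGR2RGB)
T=lids(g('t0'));S=lids(g('s0'))
T=[t for t in T if 195<t[2][0]<340 and 170<t[2][1]<225]
S=[t for t in S if 200<t[2][0]<330 and 140<t[2][1]<240]
print([(s[0],s[1],s[2].round(1)) for s in S])
for t in T:
    x=atz('top',[t[2]],100)[0]
    best=[(round(e,1),p.round(0),s[2].round()) for s in S if s[0]==t[0] for p,e in [tri('top',t[2],'scene',s[2])] if e<15 and 60<p[2]<130]
    print(t[0],t[1],t[2].round(1),x.round(0),best)
# tray rim centre in top
tr=atz('top',[[309.0,202.1]],50)[0];print('tray approx',tr.round())
print('disp',atz('top',[[160+500/4.2,130+178/4.2],[160+337/4.2,130+145/4.2]],0).round())
print('yellow',atz('top',[[309,157]],96).round(),'box',atz('top',[[226,169]],115).round())
C=calibration('wrist');p=-np.array(C['R']).T@np.array(C['t']).ravel();print('wristcam',p.round(),np.array(C['R'])[2].round(2),C['mtx'][0][0])
E
```

```text
[('r', 169, array([289.4, 152.3])), ('r', 33, array([299.4, 145.7])), ('r', 65, array([327.2, 148.8])), ('r', 95, array([209.9, 161. ])), ('r', 63, array([280.5, 185.6])), ('r', 58, array([309.9, 194. ])), ('r', 137, array([276.3, 207.3])), ('r', 139, array([308.5, 209.3])), ('g', 94, array([233.9, 172.3])), ('g', 122, array([292.3, 201.5])), ('g', 152, array([279.7, 221.4])), ('g', 149, array([300.7, 224. ]))]
r 122 [315.7 188.4] [ 528. -185.  100.] [(np.float64(1.6), array([ 529., -186.,   97.]), array([309., 209.]))]
r 121 [208.5 206.5] [459. 168. 100.] [(np.float64(1.2), array([460., 169.,  92.]), array([210., 161.]))]
r 118 [296.4 205.6] [ 470. -122.  100.] [(np.float64(1.2), array([ 470., -123.,   96.]), array([276., 207.]))]
tray approx [ 485. -169.   50.]
disp [[591. -66.   0.]
 [616.  74.   0.]]
yellow [[ 633. -162.   96.]] box [[584. 113. 115.]]
wristcam [109. 570. 385.] [ 0.25 -0.08 -0.96] 322.94959725231143
```

send_rows --deltas '[[[-0.032,-0.036,-0.0015],[0,0,0]],[[-0.064,-0.073,-0.003],[0,0,0]],[[-0.064,-0.073,-0.003],[0,0,0]],[[-0.064,-0.073,-0.003],[0,0,0]],[[-0.064,-0.073,-0.003],[0,0,0]],[[-0.064,-0.073,-0.003],[0,0,0]],[[-0.064,-0.073,-0.003],[0,0,0]],[[-0.064,-0.073,-0.003],[0,0,0]],[[-0.064,-0.073,-0.003],[0,0,0]],[[-0.064,-0.073,-0.003],[0,0,0]]]' --grip 0

```text
time_s: 1.9
ee_pos: [360.4, 120.6, 242.6]
ee_rot: [179.9, 0.1, 161.9]
force: [1.4, 1.0, 0.6]
gripper_width: 91.2
gripper_force: 0.0
```

send_rows --deltas '[[[-0.064,-0.073,-0.003],[0,0,0]],[[-0.064,-0.073,-0.003],[0,0,0]],[[-0.064,-0.073,-0.003],[0,0,0]],[[-0.064,-0.073,-0.003],[0,0,0]],[[-0.064,-0.073,-0.003],[0,0,0]],[[-0.032,-0.036,-0.0015],[0,0,0]],[[-0.032,-0.036,-0.0015],[0,0,0]],[[0,0,0],[0,0,0]],[[0,0,0],[0,0,0]]]'

```text
time_s: 2.8
ee_pos: [474.1, -144.9, 250.9]
ee_rot: [180.0, -0.1, 161.8]
force: [0.5, -0.2, 0.1]
gripper_width: 91.1
gripper_force: 0.0
```

Run:
```python
from h import *
s=state();print(s['time_s'],s['ee_pos'],s['ee_rot'],s['gripper_width'],np.round(s['qpos'],1))
C=calibration('wrist');im=grab_frame('wrist');save('w0',im)
import pickle;pickle.dump(C,open('w0.pkl','wb'))
for l in lids(im,300):print(l[0],l[1],l[2].round(1),atz(C,[l[2]],102)[0].round(1),l[3])
d=trace('wrist','tray');print([(x['p'],x['bbox']) for x in d])
```

```text
2.8 [ 474.14943824 -144.9193958   250.92744301] [ 1.79967249e+02 -5.76636308e-02  1.61790581e+02] 91.12928155695886 [-18.3  10.3  97.2   0.   72.5 -90.1]
r 692 [274.7 167.4] [ 469.2 -118.8  102. ] [254 148  38  40]
r 598 [410.3 221.2] [564.1  -6.4 102. ] [368 213  81  17]
[(0.57, [164.8, 113.1, 142.9, 138.8])]
```

View pics/w0.png

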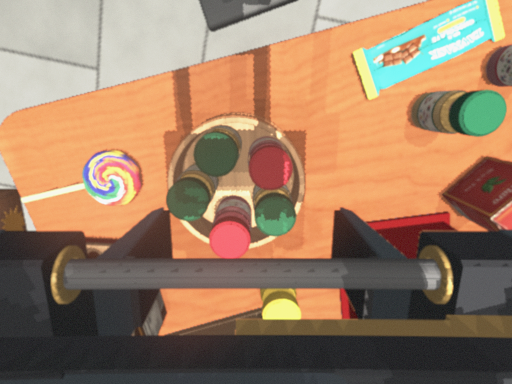

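The wrist view shows the five tray lids: green (216,153), (188,200) and (274,214), red (270,165) and (230,238). The single green jar is at about (478,112). Next I fit the lids properly and fit the tray from them.

```bash
cat >> h.py <<'E'
from scipy.optimize import minimize, least_squares
def fitlids(img,C,cands,z):
    """refine lid-top centres: maximise colour contrast inside/outside projected circle"""
    h=cv2.cvtColor(img,cv2.COLOR_RGB2HSV).astype(float)
    lab=cv2.GaussianBlur(cv2.cvtColor(img,cv2.COLOR_RGB2LAB),(3,3),0).astype(float)
    a=np.linspace(0,2*np.pi,48,endpoint=False);out=[]
    def sc(x,zz):
        ci=np.c_[np.cos(a),np.sin(a)]
        P=lambda r:proj(C,np.c_[x+r*ci,np.full(48,zz)])
        s=lambda p:np.stack([cv2.remap(np.ascontiguousarray(lab[...,k]),p[:,0].astype(np.float32),p[:,1].astype(np.float32),cv2.INTER_LINEAR).ravel() for k in range(3)],1)
        d=np.linalg.norm(s(P(23.5))-s(P(19.5)),axis=1)
        return np.minimum(d,40).mean()
    for c in cands:
        c=np.array(c,float)
        for rng,st in((9,1.5),(1.5,.5)):
            g=[c+[i,j] for i in np.arange(-rng,rng+.1,st) for j in np.arange(-rng,rng+.1,st)]
            c=max(g,key=lambda q:sc(q,z))
        out.append(c)
    return np.array(out)
def circ(P):
    r=least_squares(lambda q:np.hypot(*(P-q[:2]).T)-q[2],[*P.mean(0),48]);return r.x,r.fun
E
python3 - <<'E'
from h import *
import pickle
C=pickle.load(open('w0.pkl','rb'));im=cv2.cvtColor(cv2.imread('pics/w0.png'),cv2.COLOR_BGR2RGB)
px=[[216,153],[188,200],[230,238],[274,214],[270,165]]
c0=atz(C,px,102)[:,:2]
L=fitlids(im,C,c0,102);print(c0.round(0),L)
q,f=circ(L);print('circle',q.round(1),f.round(1))
S=fitlids(im,C,atz(C,[[480,112]],96)[:,:2],96);print('single green',S)
print('ang',np.degrees(np.arctan2(*(L-q[:2]).T[::-1])).round())
t=np.linspace(0,2*np.pi,72)
v=im.copy()
for r,z in((77,56),(71,56)):
  for p in proj(C,np.c_[q[0]+r*np.cos(t),q[1]+r*np.sin(t),0*t+z]):cv2.circle(v,tuple(int(round(a)) for a in p),0,(0,0,255),-1)
for l in L:
  for p in proj(C,np.c_[l[0]+21.5*np.cos(t),l[1]+21.5*np.sin(t),0*t+102]):cv2.circle(v,tuple(int(round(a)) for a in p),0,(255,255,0),-1)
for p in proj(C,np.c_[S[0,0]+21.5*np.cos(t),S[0,1]+21.5*np.sin(t),0*t+96]):cv2.circle(v,tuple(int(round(a)) for a in p),0,(255,255,0),-1)
save('w0b',cv2.resize(v[80:280,140:512],None,fx=2.1,fy=2.1,interpolation=cv2.INTER_NEAREST))
E
```

```text
[[ 438. -168.]
 [ 474. -210.]
 [ 525. -184.]
 [ 514. -134.]
 [ 465. -122.]] [[ 440.34669235 -168.24668   ]
 [ 472.59977824 -208.89184126]
 [ 526.92099078 -185.39694129]
 [ 514.76825911 -133.04691744]
 [ 467.98746693 -123.9561886 ]]
circle [ 485.4 -166.1   45.1] [ 0.  -0.4  0.7 -0.8  0.5]
single green [[480.88587008  78.05075142]]
ang [-177. -107.  -25.   48.  112.]
```

View pics/w0b.png

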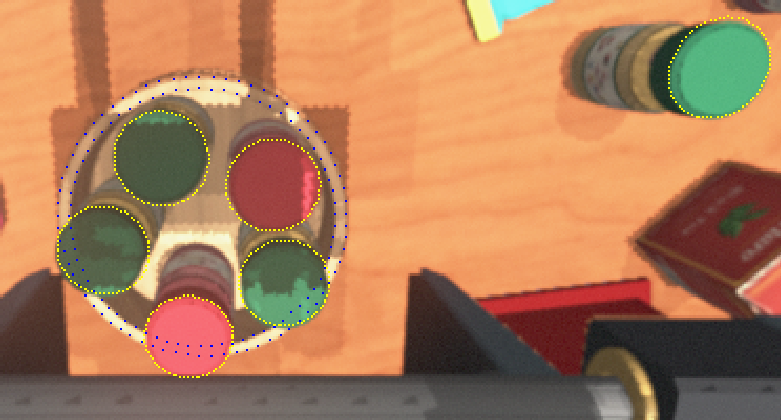

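send_rows --deltas '[[[-0.0186,-0.0613,0.05],[0,0,0]],[[-0.0186,-0.0613,0.05],[0,0,0]],[[0,0,0.09],[0,0,0]],[[0,0,0.08],[0,0,0]],[[0,0,0.05],[0,0,0]],[[0,0,0.026],[0,0,0]],[[0,0,0],[0,0,0]],[[0,0,0],[0,0,0]]]'

```text
time_s: 3.7
ee_pos: [473.3, -208.4, 78.8]
ee_rot: [180.0, 0.0, 161.9]
force: [-0.5, 0.2, -0.1]
gripper_width: 91.3
gripper_force: 0.0
```

send_rows --deltas '[[[0,0,0],[0,0,0]],[[0,0,0],[0,0,0]],[[0,0,0],[0,0,0]],[[0,0,0],[0,0,0]],[[0,0,0],[0,0,0]],[[0,0,0],[0,0,0]],[[0,0,0],[0,0,0]]]' --grip 1 --grip_force 12

```text
time_s: 4.4
ee_pos: [473.0, -209.2, 78.2]
ee_rot: [-180.0, 0.0, 161.9]
force: [0.1, -1.7, 0.8]
gripper_width: 45.4
gripper_force: 11.9
```

```bash
cat >> h.py <<'E'
CT=np.array([485.4,-166.1])
def pol(r,a): return CT+r*np.array([np.cos(np.radians(a)),np.sin(np.radians(a))])
def rows(start,poses):
    """poses: (x,y,z,yaw) tool down; prints rows; rotation about tool z = -dyaw"""
    x,y,z,w=start;o=[]
    for X,Y,Z,W in poses:
        c,s=np.cos(np.radians(w)),np.sin(np.radians(w));d=np.array([X-x,Y-y])
        dw=(W-w)
        r=[[round(float(d@[c,s])/500,4),round(float(d@[s,-c])/500,4),round(-(Z-z)/500,4)],[0,0,round(float(np.radians(-dw)/.5),4)]]
        o.append(r)
        if np.hypot(np.linalg.norm(d),Z-z)>50.5 or abs(dw)>8.6:print('TOO BIG',r)
        x,y,z,w=X,Y,Z,W
    for i in range(0,len(o),10):print(str(o[i:i+10]))
def cur():
    s=state();return [*s['ee_pos'],s['ee_rot'][2]%360]
def path(start,goal,n):
    s,g=np.array(start,float),np.array(goal,float);return [s+(g-s)*(i+1)/n for i in range(n)]
E
python3 - <<'E'
from h import *
s=cur();print(s)
n=9;P=[]
for i in range(1,n+1):
    f=i/n;a=254+f*36;r=44.9+min(1,2*f)*2.3
    P.append((*pol(r,a),s[2],s[3]+f*36))
rows(s,P)
E
```

```text
[np.float64(473.04177433992436), np.float64(-209.23824610242707), np.float64(78.23533244262197), np.float64(161.8516757323578)]
[[[-0.0063, -0.0006, np.float64(-0.0)], [0, 0, -0.1396]], [[-0.0064, -0.0006, np.float64(-0.0)], [0, 0, -0.1396]], [[-0.0065, -0.0006, np.float64(-0.0)], [0, 0, -0.1396]], [[-0.0066, -0.0005, np.float64(-0.0)], [0, 0, -0.1396]], [[-0.0066, -0.0, np.float64(-0.0)], [0, 0, -0.1396]], [[-0.0066, 0.0005, np.float64(-0.0)], [0, 0, -0.1396]], [[-0.0066, 0.0005, np.float64(-0.0)], [0, 0, -0.1396]], [[-0.0066, 0.0005, np.float64(-0.0)], [0, 0, -0.1396]], [[-0.0066, 0.0005, np.float64(-0.0)], [0, 0, -0.1396]]]
```

send_rows --deltas '[[[-0.0063,-0.0006,0],[0,0,-0.14]],[[-0.0064,-0.0006,0],[0,0,-0.14]],[[-0.0065,-0.0006,0],[0,0,-0.14]],[[-0.0066,-0.0005,0],[0,0,-0.14]],[[-0.0066,0,0],[0,0,-0.14]],[[-0.0066,0.0005,0],[0,0,-0.14]],[[-0.0066,0.0005,0],[0,0,-0.14]],[[-0.0066,0.0005,0],[0,0,-0.14]],[[-0.0066,0.0005,0],[0,0,-0.14]],[[0,0,0],[0,0,0]]]'

```text
time_s: 5.4
ee_pos: [501.2, -210.3, 79.0]
ee_rot: [180.0, -0.1, -162.0]
force: [-2.8, 0.1, 6.8]
gripper_width: 44.8
gripper_force: 12.0
```

send_rows --deltas '[[[0,0,0],[0,0,0]],[[0,0,0],[0,0,0]]]'

```text
time_s: 5.6
ee_pos: [501.1, -210.3, 79.0]
ee_rot: [-180.0, -0.0, -162.0]
force: [-2.9, 0.2, 6.4]
gripper_width: 45.0
gripper_force: 12.0
```

send_rows --deltas '[[[0,0,0],[0,0,0]],[[0,0,0],[0,0,0]],[[0,0,0],[0,0,0]],[[0,0,0],[0,0,0]],[[0,0,0],[0,0,0]]]' --grip 0

```text
time_s: 6.1
ee_pos: [501.6, -210.1, 78.0]
ee_rot: [180.0, 0.0, -162.1]
force: [0.3, 0.2, -0.1]
gripper_width: 81.7
gripper_force: 0.0
```

Run:
```python
from h import *
s=cur();print(s,state()['gripper_width'])
x,y,z,w=s
P=path(s,(x,y,135,w),2)
P+=path(P[-1],(440.5,-168.0,135,93),13)
P+=path(P[-1],(440.5,-168.0,78.5,93),2)
rows(s,P)
```

```text
[np.float64(501.59558284988503), np.float64(-210.13575761224368), np.float64(78.01725459211733), np.float64(197.94043604976798)] 81.74512562533204
[[[0.0, 0.0, np.float64(-0.057)], [0, 0, -0.0]], [[0.0, 0.0, np.float64(-0.057)], [0, 0, -0.0]], [[0.0069, 0.0091, np.float64(-0.0)], [0, 0, 0.2818]], [[0.0081, 0.008, np.float64(-0.0)], [0, 0, 0.2818]], [[0.0092, 0.0068, np.float64(-0.0)], [0, 0, 0.2818]], [[0.0101, 0.0054, np.float64(-0.0)], [0, 0, 0.2818]], [[0.0107, 0.004, np.float64(-0.0)], [0, 0, 0.2818]], [[0.0112, 0.0024, np.float64(-0.0)], [0, 0, 0.2818]], [[0.0114, 0.0008, np.float64(-0.0)], [0, 0, 0.2818]], [[0.0114, -0.0008, np.float64(-0.0)], [0, 0, 0.2818]]]
[[[0.0112, -0.0024, np.float64(-0.0)], [0, 0, 0.2818]], [[0.0107, -0.0039, np.float64(-0.0)], [0, 0, 0.2818]], [[0.0101, -0.0054, np.float64(-0.0)], [0, 0, 0.2818]], [[0.0092, -0.0068, np.float64(-0.0)], [0, 0, 0.2818]], [[0.0082, -0.008, np.float64(-0.0)], [0, 0, 0.2818]], [[0.0, 0.0, np.float64(0.0565)], [0, 0, 0.0]], [[0.0, 0.0, np.float64(0.0565)], [0, 0, -0.0]]]
```

send_rows --deltas '[[[0,0,-0.057],[0,0,0]],[[0,0,-0.057],[0,0,0]],[[0.0069,0.0091,0],[0,0,0.2818]],[[0.0081,0.008,0],[0,0,0.2818]],[[0.0092,0.0068,0],[0,0,0.2818]],[[0.0101,0.0054,0],[0,0,0.2818]],[[0.0107,0.004,0],[0,0,0.2818]],[[0.0112,0.0024,0],[0,0,0.2818]],[[0.0114,0.0008,0],[0,0,0.2818]],[[0.0114,-0.0008,0],[0,0,0.2818]]]'

```text
time_s: 7.1
ee_pos: [463.8, -184.0, 135.2]
ee_rot: [180.0, 0.0, 133.0]
force: [0.2, 1.1, -0.1]
gripper_width: 91.1
gripper_force: 0.0
```

send_rows --deltas '[[[0.0112,-0.0024,0],[0,0,0.2818]],[[0.0107,-0.0039,0],[0,0,0.2818]],[[0.0101,-0.0054,0],[0,0,0.2818]],[[0.0092,-0.0068,0],[0,0,0.2818]],[[0.0082,-0.008,0],[0,0,0.2818]],[[0,0,0],[0,0,0]],[[0,0,0],[0,0,0]]]'

```text
time_s: 7.8
ee_pos: [440.7, -168.0, 135.3]
ee_rot: [180.0, 0.0, 93.2]
force: [-0.7, -0.3, -0.5]
gripper_width: 91.0
gripper_force: 0.0
```

```bash
cat >> h.py <<'E'
import pickle
def look(tag,cands,z=102,extra=None):
    C=calibration('wrist');im=grab_frame('wrist');save(tag,im);pickle.dump(C,open(tag+'.pkl','wb'))
    L=fitlids(im,C,cands,z);v=im.copy();t=np.linspace(0,2*np.pi,72)
    for l in L:
        for p in proj(C,np.c_[l[0]+21.5*np.cos(t),l[1]+21.5*np.sin(t),0*t+z]):cv2.circle(v,tuple(int(round(a)) for a in p),0,(255,255,0),-1)
    save(tag+'v',v)
    for l in L:
        d=l-CT;print(l.round(1),'r',np.hypot(*d).round(1),'a',np.degrees(np.arctan2(d[1],d[0])).round(1)%360)
    return L
E
python3 - <<'E'
from h import *
print(cur())
look('w1',[(440.3,-168.2),pol(47,290),pol(46,345),(514.8,-133),(468,-124)])
E
```

```text
[np.float64(440.67170139473876), np.float64(-168.0387804753885), np.float64(135.2984078555534), np.float64(93.16738062232601)]
[ 440.3 -166.7] r 45.1 a 180.8
[ 501.  -210.3] r 46.8 a 289.4
[ 525.8 -175.5] r 41.5 a 346.9
[ 517.8 -133. ] r 46.3 a 45.6
[ 469.  -122.5] r 46.6 a 110.6
```

View pics/w1v.png

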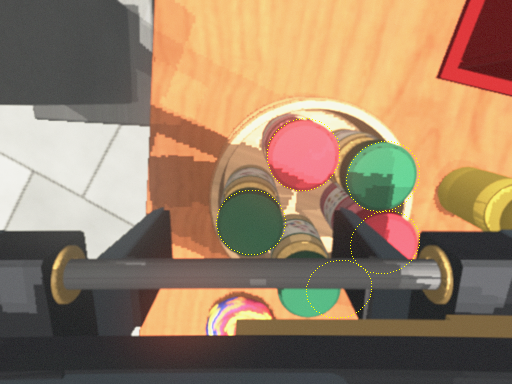

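Run:
```python
from h import *
C=pickle.load(open('w1.pkl','rb'))
for p in atz(C,[[308,285],[384,243],[303,155],[382,175]],102):
    d=p[:2]-CT;print(p.round(1),np.hypot(*d).round(1),np.degrees(np.arctan2(d[1],d[0]))%360)
s=cur();x,y,z,w=s
P=path(s,(440.5,-167,78.5,w),2)
rows(s,P)
```

```text
[ 480.6 -208.3  102. ] 42.4 263.44068678330933
[ 525.6 -175.6  102. ] 41.3 346.6965369499343
[ 469.  -122.3  102. ] 46.8 110.49336410339286
[ 517.3 -131.8  102. ] 46.8 47.03324591336463
[[[0.0011, -0.0002, np.float64(0.0568)], [0, 0, -0.0]], [[0.0011, -0.0002, np.float64(0.0568)], [0, 0, -0.0]]]
```

The picture shows B's lid at (308,285). It slipped back to 263° because it pivoted in the pads while being dragged along the floor. redR did move, to 347°. From here I lift each jar a few mm, carry it and set it down.

```bash
cat >> h.py <<'E'
def go(start,xy,yaw,n,down=78.5,up=None):
    x,y,z,w=start;P=[]
    if up: P+=path(start,(x,y,up,w),max(1,int(np.ceil(abs(up-z)/40)))); z=up
    P+=path((x,y,z,w),(*xy,z,yaw),n)
    if down: P+=path(P[-1],(*xy,down,yaw),int(np.ceil(abs(z-down)/30)))
    rows(start,P)
def carry(start,r1,a1,lift=4,n=4):
    """lift, move to polar target, lower"""
    x,y,z,w=start;d=np.array([x,y])-CT;r0=np.hypot(*d);a0=np.degrees(np.arctan2(d[1],d[0]))
    da=(a1-a0+180)%360-180;P=[(x,y,z+lift,w)]
    for i in range(1,n+1):
        f=i/n;P.append((*pol(r0+f*(r1-r0),a0+f*da),z+lift,w+f*da))
    P.append((*P[-1][:2],z+.5,w+da));rows(start,P)
E
python3 - <<'E'
from h import *
go(cur(),(469,-122.4),20.5,9)
E
```

```text
[[[0.0098, 0.0068, np.float64(-0.0)], [0, 0, 0.2817]], [[0.0107, 0.0054, np.float64(-0.0)], [0, 0, 0.2817]], [[0.0113, 0.0038, np.float64(-0.0)], [0, 0, 0.2817]], [[0.0117, 0.0022, np.float64(-0.0)], [0, 0, 0.2817]], [[0.0119, 0.0005, np.float64(-0.0)], [0, 0, 0.2817]], [[0.0119, -0.0011, np.float64(-0.0)], [0, 0, 0.2817]], [[0.0116, -0.0028, np.float64(-0.0)], [0, 0, 0.2817]], [[0.0111, -0.0044, np.float64(-0.0)], [0, 0, 0.2817]], [[0.0104, -0.0059, np.float64(-0.0)], [0, 0, 0.2817]], [[0.0, 0.0, np.float64(0.0568)], [0, 0, -0.0]]]
[[[0.0, 0.0, np.float64(0.0568)], [0, 0, -0.0]]]
```

send_rows --deltas '[[[0.0098,0.0068,0],[0,0,0.2817]],[[0.0107,0.0054,0],[0,0,0.2817]],[[0.0113,0.0038,0],[0,0,0.2817]],[[0.0117,0.0022,0],[0,0,0.2817]],[[0.0119,0.0005,0],[0,0,0.2817]],[[0.0119,-0.0011,0],[0,0,0.2817]],[[0.0116,-0.0028,0],[0,0,0.2817]],[[0.0111,-0.0044,0],[0,0,0.2817]],[[0.0104,-0.0059,0],[0,0,0.2817]]]' --grip 0.2

```text
time_s: 8.75
ee_pos: [469.2, -122.3, 135.2]
ee_rot: [180.0, -0.0, 20.1]
force: [-0.3, -0.4, -0.7]
gripper_width: 72.9
gripper_force: 0.0
```

send_rows --deltas '[[[0,0,0],[0,0,0]],[[0,0,0.0568],[0,0,0]],[[0,0,0.0568],[0,0,0]],[[0,0,0],[0,0,0]],[[0,0,0],[0,0,0]]]'

```text
time_s: 9.25
ee_pos: [468.8, -122.5, 78.5]
ee_rot: [-180.0, 0.0, 20.5]
force: [-0.2, -0.1, 1.1]
gripper_width: 73.2
gripper_force: 0.0
```

send_rows --deltas '[[[0,0,0],[0,0,0]],[[0,0,0],[0,0,0]],[[0,0,0],[0,0,0]],[[0,0,0],[0,0,0]],[[0,0,0],[0,0,0]]]' --grip 1 --grip_force 20

```text
time_s: 9.75
ee_pos: [469.2, -122.5, 79.0]
ee_rot: [180.0, -0.1, 20.4]
force: [-0.4, 0.0, 3.1]
gripper_width: 44.7
gripper_force: 20.0
```

Run:
```python
from h import *
print(cur(),state()['gripper_width'],state()['force']);carry(cur(),47.7,106)
```

```text
[np.float64(469.2364613926755), np.float64(-122.49086190948579), np.float64(78.99909937417279), np.float64(20.37532194068686)] 44.65634772414178 [-0.38853893  0.00578244  3.11456671]
[[[0.0, 0.0, np.float64(-0.008)], [0, 0, -0.0]], [[0.0018, -0.0006, np.float64(-0.0)], [0, 0, 0.0378]], [[0.0018, -0.0006, np.float64(-0.0)], [0, 0, 0.0378]], [[0.0018, -0.0006, np.float64(-0.0)], [0, 0, 0.0378]], [[0.0018, -0.0006, np.float64(-0.0)], [0, 0, 0.0378]], [[0.0, 0.0, np.float64(0.007)], [0, 0, -0.0]]]
```

send_rows --deltas '[[[0,0,-0.008],[0,0,0]],[[0.0018,-0.0006,0],[0,0,0.0378]],[[0.0018,-0.0006,0],[0,0,0.0378]],[[0.0018,-0.0006,0],[0,0,0.0378]],[[0.0018,-0.0006,0],[0,0,0.0378]],[[0,0,0],[0,0,0]],[[0,0,0.004],[0,0,0]],[[0,0,0.0035],[0,0,0]],[[0,0,0],[0,0,0]]]'

```text
time_s: 10.65
ee_pos: [472.2, -120.2, 79.0]
ee_rot: [180.0, -0.1, 16.0]
force: [0.3, -1.9, 2.8]
gripper_width: 44.6
gripper_force: 20.1
```

send_rows --deltas '[[[0,0,0],[0,0,0]],[[0,0,0],[0,0,0]],[[0,0,0],[0,0,0]],[[0,0,0],[0,0,0]]]' --grip 0.2

```text
time_s: 11.05
ee_pos: [471.7, -119.9, 78.5]
ee_rot: [-180.0, 0.0, 16.0]
force: [-0.1, 0.3, 0.7]
gripper_width: 72.1
gripper_force: 0.0
```

Run:
```python
from h import *
print(cur(),state()['gripper_width'],state()['force']);go(cur(),(525.6,-175.6),77,7,up=128)
```

```text
[np.float64(471.6851558690972), np.float64(-119.88952892990291), np.float64(78.49720170650804), np.float64(16.03413184964607)] 72.068145956614 [-0.13550776  0.2617638   0.6676049 ]
TOO BIG [[0.0104, 0.0196, np.float64(-0.0)], [0, 0, -0.304]]
TOO BIG [[0.0073, 0.0209, np.float64(-0.0)], [0, 0, -0.304]]
TOO BIG [[0.0041, 0.0218, np.float64(-0.0)], [0, 0, -0.304]]
TOO BIG [[0.0007, 0.0221, np.float64(-0.0)], [0, 0, -0.304]]
TOO BIG [[-0.0026, 0.022, np.float64(-0.0)], [0, 0, -0.304]]
TOO BIG [[-0.0059, 0.0213, np.float64(-0.0)], [0, 0, -0.304]]
TOO BIG [[-0.0091, 0.0202, np.float64(-0.0)], [0, 0, -0.304]]
[[[0.0, 0.0, np.float64(-0.0495)], [0, 0, -0.0]], [[0.0, 0.0, np.float64(-0.0495)], [0, 0, -0.0]], [[0.0104, 0.0196, np.float64(-0.0)], [0, 0, -0.304]], [[0.0073, 0.0209, np.float64(-0.0)], [0, 0, -0.304]], [[0.0041, 0.0218, np.float64(-0.0)], [0, 0, -0.304]], [[0.0007, 0.0221, np.float64(-0.0)], [0, 0, -0.304]], [[-0.0026, 0.022, np.float64(-0.0)], [0, 0, -0.304]], [[-0.0059, 0.0213, np.float64(-0.0)], [0, 0, -0.304]], [[-0.0091, 0.0202, np.float64(-0.0)], [0, 0, -0.304]], [[0.0, 0.0, np.float64(0.0495)], [0, 0, -0.0]]]
[[[0.0, 0.0, np.float64(0.0495)], [0, 0, -0.0]]]
```

send_rows --deltas '[[[0,0,-0.0495],[0,0,0]],[[0,0,-0.0495],[0,0,0]],[[0.0104,0.0196,0],[0,0,-0.299]],[[0.0073,0.0209,0],[0,0,-0.299]],[[0.0041,0.0218,0],[0,0,-0.299]],[[0.0007,0.0221,0],[0,0,-0.299]],[[-0.0026,0.022,0],[0,0,-0.299]],[[-0.0059,0.0213,0],[0,0,-0.299]],[[-0.0091,0.0202,0],[0,0,-0.299]],[[0,0,0],[0,0,-0.03]]]'

```text
time_s: 12.05
ee_pos: [526.1, -176.8, 127.9]
ee_rot: [180.0, 0.0, 76.8]
force: [-0.6, 0.5, -0.5]
gripper_width: 72.8
gripper_force: 0.0
```

send_rows --deltas '[[[0,0,0],[0,0,0]],[[0,0,0.0495],[0,0,0]],[[0,0,0.0495],[0,0,0]],[[0,0,0],[0,0,0]],[[0,0,0],[0,0,0]]]'

```text
time_s: 12.55
ee_pos: [524.9, -175.8, 78.8]
ee_rot: [-180.0, -0.0, 76.8]
force: [0.4, -0.1, 1.1]
gripper_width: 72.7
gripper_force: 0.0
```

send_rows --deltas '[[[0,0,0],[0,0,0]],[[0,0,0],[0,0,0]],[[0,0,0],[0,0,0]],[[0,0,0],[0,0,0]],[[0,0,0],[0,0,0]]]' --grip 1

```text
time_s: 13.05
ee_pos: [525.7, -176.3, 79.2]
ee_rot: [179.9, 0.0, 76.8]
force: [0.5, -0.4, 3.0]
gripper_width: 44.9
gripper_force: 20.0
```

Run:
```python
from h import *
print(cur(),state()['gripper_width'],state()['force']);carry(cur(),47.7,347)
```

```text
[np.float64(525.7451950732316), np.float64(-176.33744379529145), np.float64(79.24473764080868), np.float64(76.84602900370034)] 44.90064426527296 [ 0.52372745 -0.41129513  3.01877995]
[[[0.0, 0.0, np.float64(-0.008)], [0, 0, -0.0]], [[0.0004, 0.003, np.float64(-0.0)], [0, 0, -0.0108]], [[0.0004, 0.003, np.float64(-0.0)], [0, 0, -0.0108]], [[0.0004, 0.003, np.float64(-0.0)], [0, 0, -0.0108]], [[0.0005, 0.003, np.float64(-0.0)], [0, 0, -0.0108]], [[0.0, 0.0, np.float64(0.007)], [0, 0, -0.0]]]
```

send_rows --deltas '[[[0,0,-0.008],[0,0,0]],[[0.0004,0.003,0],[0,0,-0.0108]],[[0.0004,0.003,0],[0,0,-0.0108]],[[0.0004,0.003,0],[0,0,-0.0108]],[[0.0005,0.003,0],[0,0,-0.0108]],[[0,0,0],[0,0,0]],[[0,0,0.004],[0,0,0]],[[0,0,0.0035],[0,0,0]],[[0,0,0],[0,0,0]]]'

```text
time_s: 13.95
ee_pos: [531.3, -176.7, 79.2]
ee_rot: [180.0, 0.0, 78.1]
force: [-0.3, -0.1, 2.7]
gripper_width: 44.7
gripper_force: 20.1
```

send_rows --deltas '[[[0,0,0],[0,0,0]],[[0,0,0],[0,0,0]],[[0,0,0],[0,0,0]],[[0,0,0],[0,0,0]]]' --grip 0.2

```text
time_s: 14.35
ee_pos: [531.2, -176.5, 78.7]
ee_rot: [-180.0, -0.0, 78.1]
force: [0.6, 0.6, 0.9]
gripper_width: 71.8
gripper_force: 0.0
```

Run:
```python
from h import *
print(cur(),state()['gripper_width'],state()['force']);go(cur(),(440.4,-166.8),91,3,up=128)
```

```text
[np.float64(531.245652859996), np.float64(-176.53323051989875), np.float64(78.74324489517848), np.float64(78.08677626900717)] 71.84422021182046 [0.55838414 0.5842834  0.94763646]
[[[0.0, 0.0, np.float64(-0.0493)], [0, 0, -0.0]], [[0.0, 0.0, np.float64(-0.0493)], [0, 0, -0.0]], [[-0.0062, -0.0606, np.float64(-0.0)], [0, 0, -0.1503]], [[-0.0016, -0.0609, np.float64(-0.0)], [0, 0, -0.1503]], [[0.003, -0.0608, np.float64(-0.0)], [0, 0, -0.1503]], [[0.0, 0.0, np.float64(0.0495)], [0, 0, -0.0]], [[0.0, 0.0, np.float64(0.0495)], [0, 0, -0.0]]]
```

send_rows --deltas '[[[0,0,-0.0493],[0,0,0]],[[0,0,-0.0493],[0,0,0]],[[-0.0062,-0.0606,0],[0,0,-0.15]],[[-0.0016,-0.0609,0],[0,0,-0.15]],[[0.003,-0.0608,0],[0,0,-0.15]],[[0,0,0],[0,0,0]],[[0,0,0],[0,0,0]],[[0,0,0.0495],[0,0,0]],[[0,0,0.0495],[0,0,0]],[[0,0,0],[0,0,0]]]'

```text
time_s: 15.35
ee_pos: [439.6, -166.3, 76.3]
ee_rot: [-179.7, -0.1, 91.0]
force: [0.0, 1.1, 0.4]
gripper_width: 72.8
gripper_force: 0.0
```

send_rows --deltas '[[[0,0,0],[0,0,0]],[[0,0,0],[0,0,0]],[[0,0,0],[0,0,0]],[[0,0,0],[0,0,0]],[[0,0,0],[0,0,0]]]' --grip 1

```text
time_s: 15.85
ee_pos: [440.9, -167.1, 79.4]
ee_rot: [179.9, 0.0, 91.0]
force: [-0.1, -0.8, 4.1]
gripper_width: 44.6
gripper_force: 20.0
```

Run:
```python
from h import *
print(cur(),state()['gripper_width'],state()['force']);carry(cur(),47.7,166)
```

```text
[np.float64(440.89384613663685), np.float64(-167.1203048039661), np.float64(79.44886836340171), np.float64(90.98487445640706)] 44.62420973266863 [-0.14443976 -0.75767504  4.08164926]
[[[0.0, 0.0, np.float64(-0.008)], [0, 0, -0.0]], [[0.006, -0.0014, np.float64(-0.0)], [0, 0, 0.1336]], [[0.0061, -0.0014, np.float64(-0.0)], [0, 0, 0.1336]], [[0.0063, -0.0014, np.float64(-0.0)], [0, 0, 0.1336]], [[0.0064, -0.0014, np.float64(-0.0)], [0, 0, 0.1336]], [[0.0, 0.0, np.float64(0.007)], [0, 0, -0.0]]]
```

send_rows --deltas '[[[0,0,-0.008],[0,0,0]],[[0.006,-0.0014,0],[0,0,0.1336]],[[0.0061,-0.0014,0],[0,0,0.1336]],[[0.0063,-0.0014,0],[0,0,0.1336]],[[0.0064,-0.0014,0],[0,0,0.1336]],[[0,0,0],[0,0,0]],[[0,0,0.004],[0,0,0]],[[0,0,0.0035],[0,0,0]],[[0,0,0],[0,0,0]]]'

```text
time_s: 16.75
ee_pos: [439.7, -154.8, 79.3]
ee_rot: [179.9, -0.0, 75.7]
force: [3.4, -0.8, 1.8]
gripper_width: 44.6
gripper_force: 19.9
```

send_rows --deltas '[[[0,0,0],[0,0,0]],[[0,0,0],[0,0,0]],[[0,0,0],[0,0,0]],[[0,0,0],[0,0,0]]]' --grip 0.2

```text
time_s: 17.15
ee_pos: [438.0, -154.1, 78.6]
ee_rot: [-179.9, -0.0, 75.7]
force: [-0.0, -1.0, 0.7]
gripper_width: 72.1
gripper_force: 0.0
```

Run:
```python
from h import *
print(cur(),state()['gripper_width'],state()['force']);go(cur(),(481,-208.5),173.5,12,up=150,down=None)
```

```text
[np.float64(437.99426094674), np.float64(-154.10767418073195), np.float64(78.56617128947863), np.float64(75.67774300427934)] 72.07096812350771 [-0.03508206 -0.97927849  0.74237182]
[[[0.0, 0.0, np.float64(-0.0714)], [0, 0, -0.0]], [[0.0, 0.0, np.float64(-0.0714)], [0, 0, -0.0]], [[-0.007, 0.0092, np.float64(-0.0)], [0, 0, -0.2846]], [[-0.0082, 0.0081, np.float64(-0.0)], [0, 0, -0.2846]], [[-0.0093, 0.0068, np.float64(-0.0)], [0, 0, -0.2846]], [[-0.0102, 0.0055, np.float64(-0.0)], [0, 0, -0.2846]], [[-0.0109, 0.004, np.float64(-0.0)], [0, 0, -0.2846]], [[-0.0113, 0.0024, np.float64(-0.0)], [0, 0, -0.2846]], [[-0.0115, 0.0008, np.float64(-0.0)], [0, 0, -0.2846]], [[-0.0115, -0.0009, np.float64(-0.0)], [0, 0, -0.2846]]]
[[[-0.0113, -0.0025, np.float64(-0.0)], [0, 0, -0.2846]], [[-0.0108, -0.0041, np.float64(-0.0)], [0, 0, -0.2846]], [[-0.0101, -0.0056, np.float64(-0.0)], [0, 0, -0.2846]], [[-0.0092, -0.007, np.float64(-0.0)], [0, 0, -0.2846]]]
```

send_rows --deltas '[[[0,0,-0.0714],[0,0,0]],[[0,0,-0.0714],[0,0,0]],[[-0.007,0.0092,0],[0,0,-0.2846]],[[-0.0082,0.0081,0],[0,0,-0.2846]],[[-0.0093,0.0068,0],[0,0,-0.2846]],[[-0.0102,0.0055,0],[0,0,-0.2846]],[[-0.0109,0.004,0],[0,0,-0.2846]],[[-0.0113,0.0024,0],[0,0,-0.2846]],[[-0.0115,0.0008,0],[0,0,-0.2846]],[[-0.0115,-0.0009,0],[0,0,-0.2846]]]'

```text
time_s: 18.15
ee_pos: [467.1, -190.6, 150.0]
ee_rot: [-180.0, -0.1, 141.2]
force: [0.1, -0.5, -0.0]
gripper_width: 72.9
gripper_force: 0.0
```

send_rows --deltas '[[[-0.0113,-0.0025,0],[0,0,-0.2846]],[[-0.0108,-0.0041,0],[0,0,-0.2846]],[[-0.0101,-0.0056,0],[0,0,-0.2846]],[[-0.0092,-0.007,0],[0,0,-0.2846]],[[0,0,0],[0,0,0]],[[0,0,0],[0,0,0]]]'

```text
time_s: 18.75
ee_pos: [481.3, -208.5, 150.0]
ee_rot: [180.0, -0.1, 173.3]
force: [0.4, 0.9, -1.0]
gripper_width: 73.1
gripper_force: 0.0
```

```bash
sed -i 's/^CT=.*/CT=np.array([486.2,-166.0])/' h.py
python3 - <<'E'
from h import *
print(cur())
look('w2',[(480.6,-208.3),(438.5,-155),(472,-120),(517,-132.5),(531.3,-176.5)])
E
```

```text
[np.float64(481.29912950564994), np.float64(-208.49345869990435), np.float64(150.0324694594254), np.float64(173.33437190636192)]
[ 479.6 -212.8] r 47.3 a 262.0
[ 438.  -155.5] r 49.3 a 167.7
[ 470.5 -121.5] r 47.2 a 109.4
[ 507.5 -138. ] r 35.2 a 52.7
[ 530.8 -179.5] r 46.6 a 343.2
```

View pics/w2v.png

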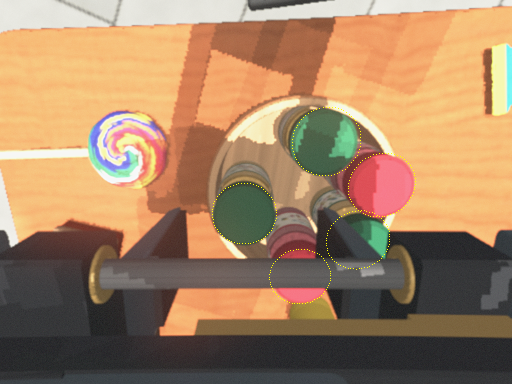

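The view shows A at (325,141), red at (380,184), green at (365,240, partly hidden), redR at (300,276) and B at (245,212). All are upright, and A, red and redR are where I placed them.

Run:
```python
from h import *
go(cur(),(480.5,-210.5),173,1)
```

```text
[[[0.0011, -0.0043, np.float64(-0.0)], [0, 0, 0.0128]], [[0.0, 0.0, np.float64(0.0477)], [0, 0, -0.0]], [[0.0, 0.0, np.float64(0.0477)], [0, 0, -0.0]], [[0.0, 0.0, np.float64(0.0477)], [0, 0, -0.0]]]
```

send_rows --deltas '[[[0.0011,-0.0043,0],[0,0,0.0128]],[[0,0,0.0477],[0,0,0]],[[0,0,0.0477],[0,0,0]],[[0,0,0.0477],[0,0,0]],[[0,0,0],[0,0,0]],[[0,0,0],[0,0,0]]]'

```text
time_s: 19.4
ee_pos: [480.9, -210.8, 79.0]
ee_rot: [180.0, -0.0, 173.1]
force: [-0.3, 0.1, 0.5]
gripper_width: 72.9
gripper_force: 0.0
```

send_rows --deltas '[[[0,0,0],[0,0,0]],[[0,0,0],[0,0,0]],[[0,0,0],[0,0,0]],[[0,0,0],[0,0,0]],[[0,0,0],[0,0,0]]]' --grip 1

```text
time_s: 19.9
ee_pos: [481.4, -211.2, 79.4]
ee_rot: [-180.0, 0.1, 173.1]
force: [0.3, -1.1, 3.1]
gripper_width: 45.0
gripper_force: 19.9
```

Run:
```python
from h import *
print(cur(),state()['gripper_width'],state()['force']);carry(cur(),47.5,287.5)
```

```text
[np.float64(481.3662070194969), np.float64(-211.16242195802147), np.float64(79.39852898935065), np.float64(173.14669341047423)] 44.964803351365745 [ 0.33436395 -1.07545938  3.08592339]
[[[0.0, 0.0, np.float64(-0.008)], [0, 0, -0.0]], [[-0.0095, -0.0004, np.float64(-0.0)], [0, 0, -0.206]], [[-0.0096, -0.0004, np.float64(-0.0)], [0, 0, -0.206]], [[-0.0097, -0.0004, np.float64(-0.0)], [0, 0, -0.206]], [[-0.0098, -0.0004, np.float64(-0.0)], [0, 0, -0.206]], [[0.0, 0.0, np.float64(0.007)], [0, 0, -0.0]]]
```

send_rows --deltas '[[[0,0,-0.008],[0,0,0]],[[-0.0095,-0.0004,0],[0,0,-0.206]],[[-0.0096,-0.0004,0],[0,0,-0.206]],[[-0.0097,-0.0004,0],[0,0,-0.206]],[[-0.0098,-0.0004,0],[0,0,-0.206]],[[0,0,0],[0,0,0]],[[0,0,0],[0,0,0]],[[0,0,0.004],[0,0,0]],[[0,0,0.0035],[0,0,0]],[[0,0,0],[0,0,0]]]'

```text
time_s: 20.9
ee_pos: [500.1, -211.0, 79.4]
ee_rot: [-180.0, 0.0, -163.3]
force: [-0.1, -0.8, 1.3]
gripper_width: 44.5
gripper_force: 19.9
```

send_rows --deltas '[[[0,0,0],[0,0,0]],[[0,0,0],[0,0,0]],[[0,0,0],[0,0,0]],[[0,0,0],[0,0,0]]]' --grip 0.2

```text
time_s: 21.3
ee_pos: [500.1, -210.9, 79.0]
ee_rot: [180.0, 0.0, -163.3]
force: [-0.0, -0.4, 0.1]
gripper_width: 72.1
gripper_force: 0.0
```

Run:
```python
from h import *
print(cur(),state()['gripper_width'],state()['force'])
s=cur();x,y,z,w=s
P=path(s,(x,y,129,w),1)+path((x,y,129,w),(x,y,200,w),2)
P+=path(P[-1],(479,-20,230,160),5)
P+=path(P[-1],(470,60,230,137),3)
rows(s,P)
```

```text
[np.float64(500.12524642596236), np.float64(-210.8826316729507), np.float64(78.95666605621868), np.float64(196.74813232293283)] 72.12661542003335 [-0.00367612 -0.37035168  0.0832307 ]
[[[0.0, 0.0, np.float64(-0.1001)], [0, 0, -0.0]], [[0.0, 0.0, np.float64(-0.071)], [0, 0, -0.0]], [[0.0, 0.0, np.float64(-0.071)], [0, 0, -0.0]], [[-0.0139, 0.0755, np.float64(-0.012)], [0, 0, 0.2566]], [[-0.0041, 0.0767, np.float64(-0.012)], [0, 0, 0.2566]], [[0.0057, 0.0766, np.float64(-0.012)], [0, 0, 0.2566]], [[0.0155, 0.0752, np.float64(-0.012)], [0, 0, 0.2566]], [[0.025, 0.0726, np.float64(-0.012)], [0, 0, 0.2566]], [[0.0239, 0.0481, np.float64(-0.0)], [0, 0, 0.2676]], [[0.0301, 0.0444, np.float64(-0.0)], [0, 0, 0.2676]]]
[[[0.0357, 0.04, np.float64(-0.0)], [0, 0, 0.2676]]]
```

send_rows --deltas '[[[0,0,-0.0995],[0,0,0]],[[0,0,-0.071],[0,0,0]],[[0,0,-0.071],[0,0,0]],[[-0.0139,0.0755,-0.012],[0,0,0.2566]],[[-0.0041,0.0767,-0.012],[0,0,0.2566]],[[0.0057,0.0766,-0.012],[0,0,0.2566]],[[0.0155,0.0752,-0.012],[0,0,0.2566]],[[0.025,0.0726,-0.012],[0,0,0.2566]],[[0.0239,0.0481,0],[0,0,0.2676]],[[0.0301,0.0444,0],[0,0,0.2676]]]'

```text
time_s: 22.3
ee_pos: [472.6, 34.6, 230.1]
ee_rot: [180.0, 0.0, 144.4]
force: [0.6, -0.2, -1.3]
gripper_width: 72.6
gripper_force: 0.0
```

send_rows --deltas '[[[0.0357,0.04,0],[0,0,0.2676]],[[0,0,0],[0,0,0]],[[0,0,0],[0,0,0]],[[0,0,0],[0,0,0]]]'

```text
time_s: 22.7
ee_pos: [470.0, 59.2, 229.8]
ee_rot: [-180.0, 0.0, 137.0]
force: [0.2, 0.9, -0.7]
gripper_width: 72.9
gripper_force: 0.0
```

Run:
```python
from h import *
print(cur())
L=look('w3',[(480.9,78),(459.5,168.5)],96)
for l,h in zip(L,'gr'):
  # height check against top/scene views
  print(h,'top px pred',proj('top',[[*l,96]]).round(1),'scene',proj('scene',[[*l,96]]).round(1))
go(cur(),tuple(L[0]),137,1,down=72)
```

```text
[np.float64(469.9808139985002), np.float64(59.20687279074199), np.float64(229.75232408095218), np.float64(137.03500716333784)]
[480.9  80.5] r 246.6 a 91.2
[459. 169.] r 336.1 a 94.6
g top px pred [[235.2 200.7]] scene [[232.9 170.8]]
r top px pred [[208.4 206.7]] scene [[209.3 160.2]]
[[[0.0134, 0.0463, np.float64(-0.0)], [0, 0, -0.0004]], [[0.0, 0.0, np.float64(0.0526)], [0, 0, -0.0]], [[0.0, 0.0, np.float64(0.0526)], [0, 0, -0.0]], [[0.0, 0.0, np.float64(0.0526)], [0, 0, -0.0]], [[0.0, 0.0, np.float64(0.0526)], [0, 0, -0.0]], [[0.0, 0.0, np.float64(0.0526)], [0, 0, -0.0]], [[0.0, 0.0, np.float64(0.0526)], [0, 0, -0.0]]]
```

View pics/w3v.png

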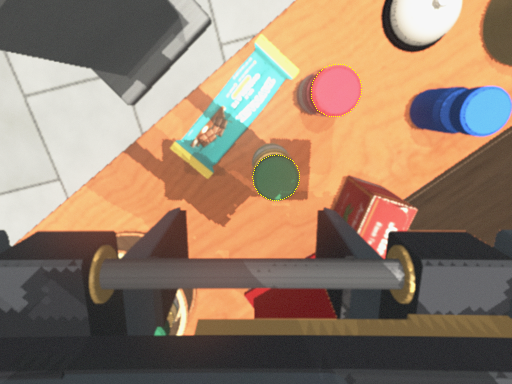

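The single green jar is at (276,177) and the red one at (335,91). Both fits are tight and agree with the top and scene views within about 1 px. I'll grasp the green jar.

send_rows --deltas '[[[0.0134,0.0463,0],[0,0,0]],[[0,0,0.09],[0,0,0]],[[0,0,0.09],[0,0,0]],[[0,0,0.08],[0,0,0]],[[0,0,0.04],[0,0,0]],[[0,0,0.0155],[0,0,0]],[[0,0,0],[0,0,0]],[[0,0,0],[0,0,0]]]'

```text
time_s: 23.55
ee_pos: [482.0, 81.1, 73.1]
ee_rot: [179.9, 0.1, 137.0]
force: [-0.3, -0.2, -0.7]
gripper_width: 73.0
gripper_force: 0.0
```

send_rows --deltas '[[[0,0,0],[0,0,0]],[[0,0,0],[0,0,0]],[[0,0,0],[0,0,0]],[[0,0,0],[0,0,0]],[[0,0,0],[0,0,0]]]' --grip 1 --grip_force 25

```text
time_s: 24.05
ee_pos: [481.0, 81.4, 72.5]
ee_rot: [180.0, 0.0, 137.0]
force: [0.1, -0.9, 4.2]
gripper_width: 44.9
gripper_force: 25.0
```

Run:
```python
from h import *
s=cur();print(s,state()['gripper_width'],state()['force'])
x,y,z,w=s
t=pol(46.5,227.6);print(t)
P=path(s,(x,y,190,w),3)+path((x,y,190,w),(*t,200,137.6),6)
rows(s,P)
```

```text
[np.float64(480.9769379121877), np.float64(81.39049152214798), np.float64(72.45496393925745), np.float64(137.01062881832289)] 44.8687573672368 [ 0.07412316 -0.8961827   4.17354305]
[ 454.84493898 -200.33817334]
[[[0.0, 0.0, np.float64(-0.0784)], [0, 0, -0.0]], [[0.0, 0.0, np.float64(-0.0784)], [0, 0, -0.0]], [[0.0, 0.0, np.float64(-0.0784)], [0, 0, -0.0]], [[-0.0577, -0.0746, np.float64(-0.0033)], [0, 0, -0.0034]], [[-0.0575, -0.0747, np.float64(-0.0033)], [0, 0, -0.0034]], [[-0.0574, -0.0748, np.float64(-0.0033)], [0, 0, -0.0034]], [[-0.0573, -0.0749, np.float64(-0.0033)], [0, 0, -0.0034]], [[-0.0571, -0.075, np.float64(-0.0033)], [0, 0, -0.0034]], [[-0.057, -0.0751, np.float64(-0.0033)], [0, 0, -0.0034]]]
```

send_rows --deltas '[[[0,0,-0.0784],[0,0,0]],[[0,0,-0.0784],[0,0,0]],[[0,0,-0.0784],[0,0,0]],[[-0.0577,-0.0746,-0.0033],[0,0,-0.0034]],[[-0.0575,-0.0747,-0.0033],[0,0,-0.0034]],[[-0.0574,-0.0748,-0.0033],[0,0,-0.0034]],[[-0.0573,-0.0749,-0.0033],[0,0,-0.0034]],[[-0.0571,-0.075,-0.0033],[0,0,-0.0034]],[[-0.057,-0.0751,-0.0033],[0,0,-0.0034]],[[0,0,0],[0,0,0]]]'

```text
time_s: 25.05
ee_pos: [454.2, -205.2, 199.4]
ee_rot: [-179.9, 0.1, 137.2]
force: [-0.1, 1.9, -0.3]
gripper_width: 44.4
gripper_force: 25.0
```

send_rows --deltas '[[[0,0,0],[0,0,0]],[[0,0,0],[0,0,0]]]'

```text
time_s: 25.25
ee_pos: [454.4, -199.2, 199.1]
ee_rot: [180.0, -0.1, 137.6]
force: [-0.1, -0.5, -1.3]
gripper_width: 44.3
gripper_force: 25.0
```

Run:
```python
from h import *
s=cur();print(s,state()['gripper_width'],state()['force'])
look('w4',[pol(47.7,168),pol(48,287.5),(530.8,-178.5),(517,-132.5),(471,-120.5)])
```

```text
[np.float64(454.4248525334051), np.float64(-199.23515787335702), np.float64(199.14804656136158), np.float64(137.61451484712666)] 44.31306140774538 [-0.09396037 -0.45810798 -1.29217542]
[ 436.  -156.1] r 51.1 a 168.8
[ 492.1 -216.3] r 50.6 a 276.7
[ 520.3 -185. ] r 39.0 a 330.9
[ 515.  -132.5] r 44.2 a 49.3
[ 472.5 -121. ] r 47.0 a 106.9
```

View pics/w4v.png

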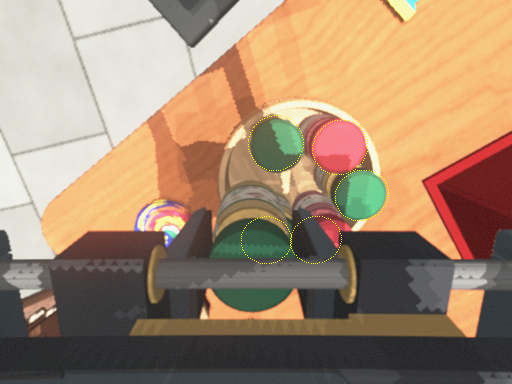

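The held jar hides B (which I released cleanly at 500,-211). A (277,143), red (340,147) and green (360,194) are in place. The gap is symmetric about the target to within about 2 mm, so I lower in steps and watch the force.

send_rows --deltas '[[[0,0,0.035],[0,0,0]],[[0,0,0.03],[0,0,0]],[[0,0,0.02],[0,0,0]],[[0,0,0],[0,0,0]]]'

```text
time_s: 25.7
ee_pos: [454.0, -198.8, 155.8]
ee_rot: [-180.0, -0.2, 137.7]
force: [0.0, 0.3, -0.8]
gripper_width: 44.2
gripper_force: 25.0
```

send_rows --deltas '[[[0,0,0.03],[0,0,0]],[[0,0,0.03],[0,0,0]],[[0,0,0.03],[0,0,0]],[[0,0,0],[0,0,0]]]'

```text
time_s: 26.1
ee_pos: [453.9, -199.4, 111.0]
ee_rot: [-180.0, -0.2, 137.6]
force: [0.1, -0.5, -0.5]
gripper_width: 45.0
gripper_force: 25.0
```

send_rows --deltas '[[[0,0,0.03],[0,0,0]],[[0,0,0.02],[0,0,0]],[[0,0,0.008],[0,0,0]],[[0,0,0.006],[0,0,0]],[[0,0,0],[0,0,0]]]'

```text
time_s: 26.6
ee_pos: [454.8, -200.3, 80.1]
ee_rot: [180.0, 0.0, 137.6]
force: [0.6, -0.5, -0.5]
gripper_width: 44.8
gripper_force: 25.0
```

send_rows --deltas '[[[0,-0.002,0.0025],[0,0,0]],[[0,0,0],[0,0,0]],[[0,0,0],[0,0,0]]]'

```text
time_s: 26.9
ee_pos: [454.1, -201.1, 79.0]
ee_rot: [180.0, 0.0, 137.6]
force: [0.6, -0.3, -0.7]
gripper_width: 44.8
gripper_force: 25.0
```

send_rows --deltas '[[[0,0,0],[0,0,0]],[[0,0,0],[0,0,0]],[[0,0,0],[0,0,0]],[[0,0,0],[0,0,0]]]' --grip 0.2

```text
time_s: 27.3
ee_pos: [454.1, -201.0, 78.9]
ee_rot: [180.0, 0.0, 137.6]
force: [-0.2, 0.8, -0.2]
gripper_width: 71.7
gripper_force: 0.0
```

send_rows --deltas '[[[0,0,-0.06],[0,0,0]],[[0,0,-0.09],[0,0,0]],[[0.09,0,-0.04],[0,0,0]],[[0.06,0,-0.06],[0,0,0]],[[0,0,0],[0,0,0]],[[0,0,0],[0,0,0]]]'

```text
time_s: 27.9
ee_pos: [398.9, -150.4, 204.5]
ee_rot: [179.9, 0.2, 137.6]
force: [-0.1, -0.6, -0.3]
gripper_width: 73.1
gripper_force: 0.0
```

send_rows --deltas '[[[-0.07,0.03,-0.03],[0,0,0]],[[-0.07,0.032,-0.03],[0,0,0]],[[-0.07,0.032,-0.03],[0,0,0]],[[0,0,0],[0,0,0]],[[0,0,0],[0,0,0]],[[0,0,0],[0,0,0]]]'

```text
time_s: 28.5
ee_pos: [506.6, -186.4, 247.0]
ee_rot: [-179.9, -0.2, 137.6]
force: [1.0, -0.4, -0.4]
gripper_width: 73.1
gripper_force: 0.0
```

Run:
```python
from h import *
print(cur())
L=look('w5',[(439,-155),(500,-211),(531,-177),(517,-132.5),(471,-120.5),(454.5,-201)])
q,f=circ(L);print(q,f)
for i in range(6):
  print([np.hypot(*(L[i]-L[j])).round(1) for j in range(i+1,6)])
```

```text
[np.float64(506.61576735526205), np.float64(-186.3640877554333), np.float64(247.02062191650103), np.float64(137.56323872313257)]
[ 439.  -154.5] r 48.6 a 166.3
[ 500.5 -210. ] r 46.3 a 288.0
[ 532. -178.] r 47.3 a 345.3
[ 515.  -132.5] r 44.2 a 49.3
[ 471.5 -121. ] r 47.3 a 108.1
[ 455.5 -201.5] r 46.9 a 229.1
[ 485.04712702 -166.26681998   46.77949251] [ 0.7472995  -0.3964965   1.61719948 -1.64222707  0.47100634 -0.79678174]
[np.float64(82.8), np.float64(95.9), np.float64(79.1), np.float64(46.7), np.float64(49.8)]
[np.float64(44.9), np.float64(78.8), np.float64(93.6), np.float64(45.8)]
[np.float64(48.6), np.float64(83.1), np.float64(80.0)]
[np.float64(45.0), np.float64(91.1)]
[np.float64(82.1)]
[]
```

View pics/w5v.png

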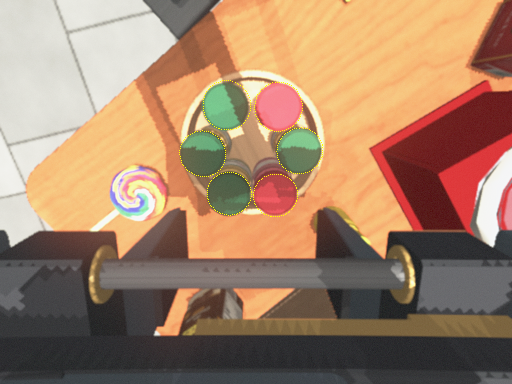

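Six jars now stand in a ring, with lid centres at (227,104), (279,107), (299,150), (275,195), (230,194) and (203,153). Green at (299,150) sits about 3 mm inward, so I'll nudge it out with the closed fingers low in the centre hole.

Run:
```python
from h import *
L=np.array([(439,-154.5),(500.5,-210),(532,-178),(515,-132.5),(471.5,-121),(455.5,-201.5)])
L2=L.copy();L2[3]+=3*np.array([.656,.755])
for q in(L,L2):
  b=max(((min(np.hypot(*(q-[x,y]).T)),x,y) for x in np.arange(480,492,.25) for y in np.arange(-172,-160,.25)));print(b)
s=cur();c=np.array([485,-167.5])
P=path(s,(*c,200,139),2);P+=path(P[-1],(*c,122,139),3)+path((*c,122,139),(*c,48,139),4)
rows(s,P)
```

```text
(np.float64(45.60701700396552), np.float64(483.5), np.float64(-165.5))
(np.float64(46.80277769534624), np.float64(486.0), np.float64(-165.5))
[[[0.0286, -0.0007, np.float64(0.0474)], [0, 0, -0.0251]], [[0.0286, -0.0003, np.float64(0.0474)], [0, 0, -0.0251]], [[0.0, 0.0, np.float64(0.052)], [0, 0, -0.0]], [[0.0, 0.0, np.float64(0.052)], [0, 0, -0.0]], [[0.0, 0.0, np.float64(0.052)], [0, 0, -0.0]], [[0.0, 0.0, np.float64(0.037)], [0, 0, -0.0]], [[0.0, 0.0, np.float64(0.037)], [0, 0, -0.0]], [[0.0, 0.0, np.float64(0.037)], [0, 0, -0.0]], [[0.0, 0.0, np.float64(0.037)], [0, 0, -0.0]]]
```

send_rows --deltas '[[[0.0286,-0.0007,0.0474],[0,0,-0.0251]],[[0.0286,-0.0003,0.0474],[0,0,-0.0251]],[[0,0,0.052],[0,0,0]],[[0,0,0.052],[0,0,0]],[[0,0,0.04],[0,0,0]],[[0,0,0],[0,0,0]],[[0,0,0],[0,0,0]],[[0,0,0],[0,0,0]]]' --grip 1 --grip_force 5

```text
time_s: 29.35
ee_pos: [486.8, -168.0, 130.6]
ee_rot: [179.9, 0.1, 139.0]
force: [-0.5, 0.1, 0.5]
gripper_width: 11.9
gripper_force: 0.0
```

Run:
```python
from h import *
print(cur(),state()['gripper_width'],state()['force'])
```

```text
[np.float64(486.77935344093373), np.float64(-168.03253147360266), np.float64(130.63727679701387), np.float64(139.01236233295222)] 11.94710064506551 [-0.50145408  0.08424284  0.48990909]
```

send_rows --deltas '[[[0,0,0],[0,0,0]],[[0,0,0],[0,0,0]],[[0,0,0.025],[0,0,0]],[[0,0,0.035],[0,0,0]],[[0,0,0.035],[0,0,0]],[[0,0,0.04],[0,0,0]],[[0,0,0.03],[0,0,0]],[[0,0,0],[0,0,0]],[[0,0,0],[0,0,0]]]'

```text
time_s: 30.25
ee_pos: [486.6, -167.9, 47.3]
ee_rot: [180.0, 0.0, 139.0]
force: [0.1, 0.4, 0.4]
gripper_width: 0.5
gripper_force: 0.0
```

send_rows --deltas '[[[0,0.006,0],[0,0,0]],[[0,0.006,0],[0,0,0]],[[0,0.004,0],[0,0,0]],[[0,0.004,0],[0,0,0]],[[0,0.003,0],[0,0,0]],[[0,0,0],[0,0,0]],[[0,0,0],[0,0,0]]]'

```text
time_s: 30.95
ee_pos: [493.8, -159.1, 46.8]
ee_rot: [-180.0, -0.0, 139.0]
force: [-0.0, -0.9, 0.3]
gripper_width: 0.2
gripper_force: 0.2
```

send_rows --deltas '[[[0,0.002,0],[0,0,0]],[[0,0.002,0],[0,0,0]],[[0,0,0],[0,0,0]],[[0,0,0],[0,0,0]]]'

```text
time_s: 31.35
ee_pos: [495.1, -157.5, 46.8]
ee_rot: [180.0, -0.0, 139.0]
force: [-0.1, 0.5, -0.5]
gripper_width: 0.4
gripper_force: 0.1
```

Run:
```python
from h import *
s=cur();print(s,state()['force'])
P=path(s,(487,-167,s[2],139),2)+path((487,-167,s[2],139),(487,-167,210,139),4)
e=(460-10,158,225,139)
P+=path(P[-1],e,8);rows(s,P)
```

```text
[np.float64(495.11279045322993), np.float64(-157.54709876862987), np.float64(46.83146181927331), np.float64(139.01856484586662)] [-0.05737212  0.54366273 -0.45731287]
[[[-0.0001, -0.0125, np.float64(-0.0)], [0, 0, 0.0003]], [[-0.0001, -0.0125, np.float64(-0.0)], [0, 0, 0.0003]], [[0.0, 0.0, np.float64(-0.0816)], [0, 0, -0.0]], [[0.0, 0.0, np.float64(-0.0816)], [0, 0, -0.0]], [[0.0, 0.0, np.float64(-0.0816)], [0, 0, -0.0]], [[0.0, 0.0, np.float64(-0.0816)], [0, 0, -0.0]], [[0.0603, 0.0553, np.float64(-0.0038)], [0, 0, -0.0]], [[0.0603, 0.0553, np.float64(-0.0038)], [0, 0, -0.0]], [[0.0603, 0.0553, np.float64(-0.0038)], [0, 0, -0.0]], [[0.0603, 0.0553, np.float64(-0.0038)], [0, 0, -0.0]]]
[[[0.0603, 0.0553, np.float64(-0.0038)], [0, 0, -0.0]], [[0.0603, 0.0553, np.float64(-0.0038)], [0, 0, -0.0]], [[0.0603, 0.0553, np.float64(-0.0038)], [0, 0, -0.0]], [[0.0603, 0.0553, np.float64(-0.0038)], [0, 0, -0.0]]]
```

send_rows --deltas '[[[0,-0.0125,0],[0,0,0]],[[0,-0.0125,0],[0,0,0]],[[0,0,-0.0816],[0,0,0]],[[0,0,-0.0816],[0,0,0]],[[0,0,-0.0816],[0,0,0]],[[0,0,-0.0816],[0,0,0]],[[-0.04,0,-0.06],[0,0,0]],[[0,0,0],[0,0,0]],[[0,0,0],[0,0,0]]]' --grip 0.2

```text
time_s: 32.25
ee_pos: [501.6, -180.5, 240.1]
ee_rot: [180.0, 0.0, 139.0]
force: [-0.1, 0.5, -0.2]
gripper_width: 69.5
gripper_force: 0.0
```

Run:
```python
from h import *
print(cur())
L=look('w6',[(439,-155),(500,-211),(531,-177),(516,-131.5),(471,-120.5),(454.5,-201)])
b=max(((min(np.hypot(*(L-[x,y]).T)),x,y) for x in np.arange(480,492,.25) for y in np.arange(-172,-160,.25)));print(b)
s=cur();e=(459,169,225,139)
rows(s,path(s,e,8))
```

```text
[np.float64(501.61799724827483), np.float64(-180.49511281210974), np.float64(240.12532073361496), np.float64(138.97603191520346)]
[ 432.  -159.5] r 54.6 a 173.2
[ 500.5 -210. ] r 46.3 a 288.0
[ 531.5 -177.5] r 46.7 a 345.8
[ 514.5 -133. ] r 43.5 a 49.4
[ 471.5 -119.5] r 48.8 a 107.5
[ 455.5 -202.5] r 47.7 a 229.9
(np.float64(45.801883149058405), np.float64(481.25), np.float64(-164.5))
[[[0.0652, 0.059, np.float64(0.0035)], [0, 0, -0.0]], [[0.0652, 0.059, np.float64(0.0035)], [0, 0, -0.0]], [[0.0652, 0.059, np.float64(0.0035)], [0, 0, -0.0]], [[0.0652, 0.059, np.float64(0.0035)], [0, 0, -0.0]], [[0.0652, 0.059, np.float64(0.0035)], [0, 0, -0.0]], [[0.0652, 0.059, np.float64(0.0035)], [0, 0, -0.0]], [[0.0652, 0.059, np.float64(0.0035)], [0, 0, -0.0]], [[0.0652, 0.059, np.float64(0.0035)], [0, 0, -0.0]]]
```

The green jar did not move: its position is unchanged, so the closed fingers are thinner than I assumed. I push again, further.

send_rows --deltas '[[[0.04,0,0.06],[0,0,0]],[[0,0,0.08],[0,0,0]],[[0,0,0.06],[0,0,0]],[[0,0,0],[0,0,0]],[[0,0,0],[0,0,0]],[[0,0,0],[0,0,0]],[[0,0,0],[0,0,0]],[[0,0,0],[0,0,0]],[[0,0,0],[0,0,0]],[[0,0,0],[0,0,0]]]' --grip 1

```text
time_s: 33.3
ee_pos: [487.0, -167.1, 140.5]
ee_rot: [180.0, 0.0, 139.0]
force: [0.0, -0.5, -0.0]
gripper_width: 0.7
gripper_force: 0.0
```

send_rows --deltas '[[[0,0,0.04],[0,0,0]],[[0,0,0.06],[0,0,0]],[[0,0,0.06],[0,0,0]],[[0,0,0.025],[0,0,0]],[[0,0.01,0],[0,0,0]],[[0,0.01,0],[0,0,0]],[[0,0.004,0],[0,0,0]],[[0,0.004,0],[0,0,0]],[[0,0,0],[0,0,0]],[[0,0,0],[0,0,0]]]'

```text
time_s: 34.3
ee_pos: [496.3, -156.4, 48.0]
ee_rot: [180.0, 0.0, 139.0]
force: [-0.7, -1.0, -0.3]
gripper_width: 0.6
gripper_force: 0.2
```

send_rows --deltas '[[[0,0.002,0],[0,0,0]],[[0,0.002,0],[0,0,0]],[[0,0.002,0],[0,0,0]],[[0,0,0],[0,0,0]],[[0,0,0],[0,0,0]]]'

```text
time_s: 34.8
ee_pos: [496.4, -155.5, 47.9]
ee_rot: [-179.8, -0.1, 139.1]
force: [-6.1, -7.5, 4.8]
gripper_width: 0.5
gripper_force: 4.8
```

send_rows --deltas '[[[0,-0.015,0],[0,0,0]],[[0,-0.015,0],[0,0,0]],[[0,0,-0.0816],[0,0,0]],[[0,0,-0.0816],[0,0,0]],[[0,0,-0.0816],[0,0,0]],[[0,0,-0.0816],[0,0,0]],[[-0.04,0,-0.06],[0,0,0]],[[0,0,0],[0,0,0]],[[0,0,0],[0,0,0]]]' --grip 0.2

```text
time_s: 35.7
ee_pos: [503.2, -178.7, 240.7]
ee_rot: [180.0, 0.0, 139.0]
force: [0.8, 0.9, -1.3]
gripper_width: 69.7
gripper_force: 0.0
```

Run:
```python
from h import *
print(cur())
L=look('w7',[(439,-155),(500.5,-210),(531,-177),(516,-131.5),(471,-120.5),(454.5,-201)])
C=pickle.load(open('w7.pkl','rb'));im=cv2.cvtColor(cv2.imread('pics/w7.png'),cv2.COLOR_BGR2RGB)
L[0]=fitlids(im,C,[(439,-154)],102)[0] if abs(L[0,0]-439)<3 else (439,-154.5);print(L[0])
b=max(((min(np.hypot(*(L-[x,y]).T)),x,y) for x in np.arange(480,492,.25) for y in np.arange(-172,-160,.25)));print(b,np.hypot(*(L-b[1:]).T).round(1))
s=cur();e=(459,169,225,139)
rows(s,path(s,e,8))
```

```text
[np.float64(503.19628405531193), np.float64(-178.70624598490014), np.float64(240.69317358966686), np.float64(138.9908347231824)]
[ 434.5 -160. ] r 52.0 a 173.4
[ 500.5 -210. ] r 46.3 a 288.0
[ 531.5 -177.5] r 46.7 a 345.8
[ 516.  -132.5] r 44.8 a 48.3
[ 473.5 -120.5] r 47.2 a 105.6
[ 456.5 -203. ] r 47.4 a 231.2
[ 439.  -154.5]
(np.float64(46.16614018953718), np.float64(484.5), np.float64(-166.25)) [47.  46.6 48.3 46.2 47.1 46.2]
[[[0.0652, 0.0584, np.float64(0.0037)], [0, 0, 0.0]], [[0.0652, 0.0584, np.float64(0.0037)], [0, 0, 0.0]], [[0.0652, 0.0584, np.float64(0.0037)], [0, 0, 0.0]], [[0.0652, 0.0584, np.float64(0.0037)], [0, 0, 0.0]], [[0.0652, 0.0584, np.float64(0.0037)], [0, 0, 0.0]], [[0.0652, 0.0584, np.float64(0.0037)], [0, 0, 0.0]], [[0.0652, 0.0584, np.float64(0.0037)], [0, 0, 0.0]], [[0.0652, 0.0584, np.float64(0.0037)], [0, 0, 0.0]]]
```

send_rows --deltas '[[[0.0652,0.0584,0.0037],[0,0,0]],[[0.0652,0.0584,0.0037],[0,0,0]],[[0.0652,0.0584,0.0037],[0,0,0]],[[0.0652,0.0584,0.0037],[0,0,0]],[[0.0652,0.0584,0.0037],[0,0,0]],[[0.0652,0.0584,0.0037],[0,0,0]],[[0.0652,0.0584,0.0037],[0,0,0]],[[0.0652,0.0584,0.0037],[0,0,0]],[[0,0,0],[0,0,0]],[[0,0,0],[0,0,0]]]'

```text
time_s: 36.75
ee_pos: [458.2, 169.0, 224.4]
ee_rot: [-179.8, -0.1, 139.2]
force: [0.2, -0.9, 0.5]
gripper_width: 73.1
gripper_force: 0.0
```

Run:
```python
from h import *
print(cur(),state()['gripper_width'])
L=look('w8',[(459,169)],96)
go(cur(),tuple(L[0]),139,1,down=98.5)
```

```text
[np.float64(458.2303072062766), np.float64(168.97332247126985), np.float64(224.37513284344226), np.float64(139.16884087059964)] 73.1456923538383
[460.5 169. ] r 336.0 a 94.4
[[[-0.0017, 0.0036, np.float64(-0.0)], [0, 0, 0.0023]], [[0.0, 0.0, np.float64(0.0505)], [0, 0, -0.0]], [[0.0, 0.0, np.float64(0.0505)], [0, 0, -0.0]], [[0.0, 0.0, np.float64(0.0505)], [0, 0, -0.0]], [[0.0, 0.0, np.float64(0.0505)], [0, 0, -0.0]], [[0.0, 0.0, np.float64(0.0505)], [0, 0, -0.0]]]
```

send_rows --deltas '[[[-0.0015,0.0025,0.05],[0,0,0]],[[0,0,0.09],[0,0,0]],[[0,0,0.09],[0,0,0]],[[0,0,0.08],[0,0,0]],[[0,0,0.04],[0,0,0]],[[0,0,0.018],[0,0,0]],[[0,0,0],[0,0,0]],[[0,0,0],[0,0,0]]]'

```text
time_s: 37.6
ee_pos: [461.9, 168.8, 42.9]
ee_rot: [179.9, 0.1, 139.0]
force: [-0.1, 0.4, 0.4]
gripper_width: 72.9
gripper_force: 0.0
```

send_rows --deltas '[[[0,0,0],[0,0,0]],[[0,0,0],[0,0,0]],[[0,0,0],[0,0,0]],[[0,0,0],[0,0,0]],[[0,0,0],[0,0,0]]]' --grip 1 --grip_force 6

```text
time_s: 38.1
ee_pos: [460.9, 169.2, 42.4]
ee_rot: [-180.0, 0.0, 139.0]
force: [-1.3, -1.4, 6.1]
gripper_width: 44.5
gripper_force: 6.0
```

send_rows --deltas '[[[0,0,0],[0,0,0]],[[0,0,0],[0,0,0]],[[0,0,0],[0,0,0]],[[0,0,0],[0,0,0.299]],[[0,0,0],[0,0,0.299]],[[0,0,0],[0,0,0.299]],[[0,0,0],[0,0,0.299]],[[0,0,0],[0,0,0.299]],[[0,0,0],[0,0,0.299]],[[0,0,0],[0,0,0.299]]]' --grip 0.2

```text
time_s: 39.1
ee_pos: [461.0, 169.3, 41.8]
ee_rot: [-180.0, -0.0, 78.7]
force: [0.4, -0.1, 0.2]
gripper_width: 72.9
gripper_force: 0.0
```

send_rows --deltas '[[[0,0,0],[0,0,0.299]],[[0,0,0],[0,0,0.299]],[[0,0,0],[0,0,0.299]],[[0,0,0],[0,0,0]],[[0,0,0],[0,0,0]],[[0,0,0],[0,0,0]]]'

```text
time_s: 39.7
ee_pos: [461.0, 169.2, 41.9]
ee_rot: [-180.0, 0.0, 53.5]
force: [-0.5, 0.6, -0.1]
gripper_width: 73.2
gripper_force: 0.0
```

send_rows --deltas '[[[0,0,0],[0,0,0]],[[0,0,0],[0,0,0]],[[0,0,0],[0,0,0]],[[0,0,0],[0,0,0]],[[0,0,0],[0,0,0]]]' --grip 1

```text
time_s: 40.2
ee_pos: [460.9, 169.3, 42.0]
ee_rot: [-180.0, -0.0, 53.4]
force: [-1.3, -0.1, -0.1]
gripper_width: 44.9
gripper_force: 6.0
```

send_rows --deltas '[[[0,0,0],[0,0,0]],[[0,0,0],[0,0,0]],[[0,0,0],[0,0,0]],[[0,0,-0.04],[0,0,0]],[[0,0,-0.05],[0,0,0]],[[0,0,-0.026],[0,0,0]],[[0,0,0],[0,0,0]],[[0,0,0],[0,0,0]]]' --grip 0.3

```text
time_s: 41.0
ee_pos: [460.8, 169.1, 99.7]
ee_rot: [-180.0, 0.0, 53.4]
force: [0.3, -0.4, -0.4]
gripper_width: 64.0
gripper_force: 0.0
```

send_rows --deltas '[[[0,0,0],[0,0,0]],[[0,0,0],[0,0,0]],[[0,0,0],[0,0,0]],[[0,0,0],[0,0,0]],[[0,0,-0.02],[0,0,0]],[[0,0,-0.03],[0,0,0]],[[0,0,-0.06],[0,0,0]],[[0,0,-0.08],[0,0,0]],[[0,0,-0.06],[0,0,0]],[[0,0,0],[0,0,0]]]' --grip 1 --grip_force 30

```text
time_s: 42.0
ee_pos: [463.5, 170.1, 230.0]
ee_rot: [179.7, -0.5, 53.4]
force: [0.6, 0.4, -2.1]
gripper_width: 41.6
gripper_force: 30.0
```

Run:
```python
from h import *
s=cur();print(s,state()['gripper_width'],state()['force'])
for L in ([(439.3,-154.8),(500.1,-210.9),(531.3,-176.6),(516.5,-132),(472.0,-120.1),(454.1,-201.1)],):
  L=np.array(L);b=max(((min(np.hypot(*(L-[x,y]).T)),x,y) for x in np.arange(480,492,.25) for y in np.arange(-172,-160,.25)));print(b)
t=(485,-166.2,s[2],s[3]);rows(s,path(s,t,8))
```

```text
[np.float64(463.52218640741563), np.float64(170.10633821391613), np.float64(230.02192228084598), np.float64(53.36341846860647)] 41.625383238690794 [ 0.5903176   0.42298058 -2.13620325]
(np.float64(46.54903328749159), np.float64(485.25), np.float64(-166.5))
[[[-0.0643, 0.0545, np.float64(-0.0)], [0, 0, -0.0]], [[-0.0643, 0.0545, np.float64(-0.0)], [0, 0, -0.0]], [[-0.0643, 0.0545, np.float64(-0.0)], [0, 0, -0.0]], [[-0.0643, 0.0545, np.float64(-0.0)], [0, 0, -0.0]], [[-0.0643, 0.0545, np.float64(-0.0)], [0, 0, -0.0]], [[-0.0643, 0.0545, np.float64(-0.0)], [0, 0, -0.0]], [[-0.0643, 0.0545, np.float64(-0.0)], [0, 0, -0.0]], [[-0.0643, 0.0545, np.float64(-0.0)], [0, 0, -0.0]]]
```

send_rows --deltas '[[[-0.0322,0.0272,0],[0,0,0]],[[-0.0643,0.0545,0],[0,0,0]],[[-0.0643,0.0545,0],[0,0,0]],[[-0.0643,0.0545,0],[0,0,0]],[[-0.0643,0.0545,0],[0,0,0]],[[-0.0643,0.0545,0],[0,0,0]],[[-0.0643,0.0545,0],[0,0,0]],[[-0.0643,0.0545,0],[0,0,0]],[[-0.0322,0.0272,0],[0,0,0]],[[0,0,0],[0,0,0]]]'

```text
time_s: 43.0
ee_pos: [481.9, -169.7, 223.8]
ee_rot: [-179.9, 0.1, 53.1]
force: [1.2, 0.6, -1.8]
gripper_width: 41.5
gripper_force: 30.0
```

send_rows --deltas '[[[0,0,0],[0,0,0]],[[0,0,0],[0,0,0]],[[0,0,0],[0,0,0]]]'

```text
time_s: 43.3
ee_pos: [482.2, -166.1, 224.9]
ee_rot: [-180.0, -0.0, 53.5]
force: [0.3, -0.1, -0.7]
gripper_width: 41.4
gripper_force: 30.0
```

Run:
```python
from h import *
s=cur();print(s,state()['gripper_width'],state()['force'],state()['ee_rot'])
t=(485.1,-166.4,s[2],s[3]);rows(s,path(s,t,1))
```

```text
[np.float64(482.2153387252217), np.float64(-166.101348943743), np.float64(224.8685713343016), np.float64(53.45025739048127)] 41.423042905473295 [ 0.30195034 -0.12498101 -0.70483345] [-1.79966125e+02 -1.20065851e-02  5.34502574e+01]
[[[0.003, 0.005, np.float64(-0.0)], [0, 0, -0.0]]]
```

send_rows --deltas '[[[0.003,0.005,0.02],[0,0,0]],[[0,0,0.018],[0,0,0]],[[0,0,0],[0,0,0]],[[0,0,0],[0,0,0]],[[0,0,0],[0,0,0]]]'

```text
time_s: 43.8
ee_pos: [485.4, -167.6, 206.0]
ee_rot: [180.0, -0.0, 53.4]
force: [0.9, 0.2, -0.4]
gripper_width: 41.6
gripper_force: 30.0
```

send_rows --deltas '[[[0,0,0.008],[0,0,0]],[[0,0,0.008],[0,0,0]],[[0,0,0.008],[0,0,0]],[[0,0,0],[0,0,0]]]'

```text
time_s: 44.2
ee_pos: [484.8, -167.4, 193.2]
ee_rot: [-179.9, 0.0, 53.4]
force: [0.1, 1.3, -1.8]
gripper_width: 41.8
gripper_force: 30.0
```

send_rows --deltas '[[[0,0,0.008],[0,0,0]],[[0,0,0.01],[0,0,0]],[[0,0,0.02],[0,0,0]],[[0,0,0],[0,0,0]]]'

```text
time_s: 44.6
ee_pos: [484.2, -167.1, 173.3]
ee_rot: [-179.8, 0.0, 53.4]
force: [-0.8, -0.7, -2.5]
gripper_width: 41.5
gripper_force: 30.0
```

Run:
```python
from h import *
s=state();print(s['ee_pos'],s['force'],s['torque'],s['gripper_width'])
```

```text
[ 484.22331162 -167.14806944  173.28576611] [-0.76138444 -0.70233822 -2.50821808] [-0.11185819  0.12506606  0.00125156] 41.538282657670614
```

send_rows --deltas '[[[0,0,0.03],[0,0,0]],[[0,0,0.03],[0,0,0]],[[0,0,0.025],[0,0,0]],[[0,0,0.015],[0,0,0]],[[0,0,0.009],[0,0,0]],[[0,0,0],[0,0,0]],[[0,0,0],[0,0,0]]]'

```text
time_s: 45.3
ee_pos: [485.1, -167.3, 120.6]
ee_rot: [-180.0, -0.0, 53.4]
force: [-0.1, -0.3, -1.4]
gripper_width: 42.0
gripper_force: 30.0
```

send_rows --deltas '[[[0,0,0.004],[0,0,0]],[[0,0,0],[0,0,0]],[[0,0,0],[0,0,0]]]'

```text
time_s: 45.6
ee_pos: [485.7, -167.7, 119.0]
ee_rot: [179.9, -0.0, 53.4]
force: [0.9, 0.3, 2.1]
gripper_width: 41.6
gripper_force: 31.9
```

send_rows --deltas '[[[0,0,0],[0,0,0]],[[0,0,0],[0,0,0]],[[0,0,0],[0,0,0]],[[0,0,0],[0,0,0]],[[0,0,0],[0,0,0]]]' --grip 0.3

```text
time_s: 46.1
ee_pos: [488.7, -168.8, 120.6]
ee_rot: [179.5, -0.2, 53.4]
force: [4.7, -0.9, 7.7]
gripper_width: 63.6
gripper_force: 3.5
```

send_rows --deltas '[[[0,0,-0.04],[0,0,0]],[[-0.05,0,-0.08],[0,0,0]],[[-0.03,0,-0.09],[0,0,0]],[[0,0,-0.06],[0,0,0]],[[0,0,0],[0,0,0]],[[0,0,0],[0,0,0]],[[0,0,0],[0,0,0]]]'

```text
time_s: 46.8
ee_pos: [460.4, -199.1, 251.9]
ee_rot: [-179.8, 0.0, 53.4]
force: [-0.1, 0.1, -0.3]
gripper_width: 63.9
gripper_force: 0.0
```

Run:
```python
from h import *
print(cur())
L=look('w9',[(439,-155),(500.5,-210),(531,-177),(516,-131.5),(471.5,-120.5),(455,-201.5),(485,-166.5)])
sc=grab_frame('scene');w=cv2.imread('pics/w9v.png')
a=cv2.resize(cv2.cvtColor(sc[180:260,245:335],cv2.COLOR_RGB2BGR),(430,384),interpolation=cv2.INTER_CUBIC)
b=w[:288,64:424]
cv2.imwrite('pics/fin.png',np.hstack([a,cv2.resize(b,(370,384))]))
```

```text
[np.float64(460.3714591548925), np.float64(-199.07120807478017), np.float64(251.8770894475282), np.float64(53.37305821026497)]
[ 445.  -157.5] r 42.1 a 168.3
[ 502.  -210.5] r 47.2 a 289.5
[ 531.5 -177. ] r 46.6 a 346.4
[ 517.5 -131.5] r 46.6 a 47.8
[ 474. -122.] r 45.7 a 105.5
[ 457.5 -204. ] r 47.6 a 232.9
[ 488. -166.] r 1.8 a 0.0
```

View pics/fin.png

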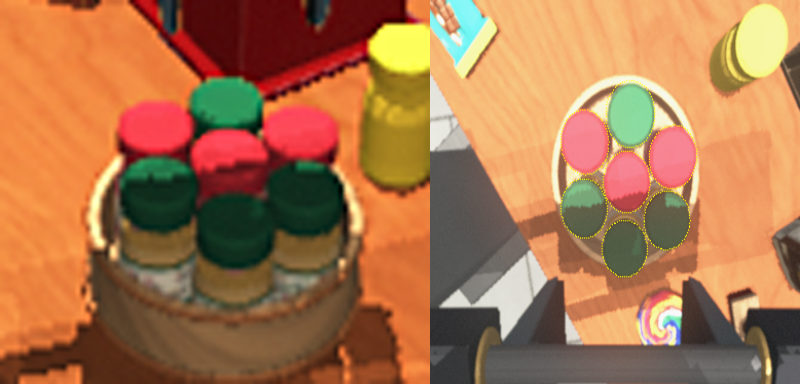

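All seven lids sit in the tray, with the red centre lid at (627,182) in the right panel. Opening gave a contact force of about 8 N, so I check heights by triangulation and then by a light touch on the centre lid.

Run:
```python
from h import *
C=pickle.load(open('w9.pkl','rb'));im=cv2.cvtColor(cv2.imread('pics/w9.png'),cv2.COLOR_BGR2RGB)
c=[(445,-157.5),(502,-210.5),(531.5,-177),(517.5,-131.5),(474,-122),(457.5,-204),(488,-166)]
sc=grab_frame('scene');S=calibration('scene')
for p in c:
  # wrist ray through lid at candidate heights; scene contrast
  o=-np.array(C['R']).T@np.array(C['t']).ravel();X=np.array([*p,102.]);r=[]
  lab=cv2.cvtColor(sc,cv2.COLOR_RGB2LAB).astype(np.float32);a=np.linspace(0,2*np.pi,48,endpoint=False)
  for z in range(86,132,2):
    Y=o+(X-o)*((z-o[2])/(X[2]-o[2]))
    def s(R):
      q=proj(S,np.c_[Y[0]+R*np.cos(a),Y[1]+R*np.sin(a),0*a+z]).astype(np.float32)
      return np.stack([cv2.remap(np.ascontiguousarray(lab[...,k]),q[:,0],q[:,1],cv2.INTER_LINEAR).ravel() for k in range(3)],1)
    r.append((np.minimum(np.linalg.norm(s(26)-s(18),axis=1),40).mean(),z))
  print(p,[(z,round(float(v),1)) for v,z in sorted(r)[::-1][:3]])
s=cur();print(s);rows(s,path(s,(486.5,-166.5,135,53.4),4))
```

```text
(445, -157.5) [(88, 32.6), (86, 32.1), (98, 32.0)]
(502, -210.5) [(130, 34.0), (128, 29.8), (98, 29.5)]
(531.5, -177) [(98, 36.5), (96, 36.0), (102, 36.0)]
(517.5, -131.5) [(100, 40.0), (98, 40.0), (96, 40.0)]
(474, -122) [(100, 39.6), (98, 39.6), (96, 37.2)]
(457.5, -204) [(130, 31.9), (128, 28.6), (86, 27.7)]
(488, -166) [(96, 36.1), (130, 34.5), (98, 33.7)]
[np.float64(460.79836878747125), np.float64(-199.20452439221074), np.float64(252.00704579322692), np.float64(53.38127672887302)]
[[[0.0208, 0.0006, np.float64(0.0585)], [0, 0, -0.0002]], [[0.0208, 0.0006, np.float64(0.0585)], [0, 0, -0.0002]], [[0.0208, 0.0006, np.float64(0.0585)], [0, 0, -0.0002]], [[0.0208, 0.0006, np.float64(0.0585)], [0, 0, -0.0002]]]
```

send_rows --deltas '[[[0.0208,0.0006,0.0585],[0,0,0]],[[0.0208,0.0006,0.0585],[0,0,0]],[[0.0208,0.0006,0.0585],[0,0,0]],[[0.0208,0.0006,0.0585],[0,0,0]],[[0,0,0],[0,0,0]],[[0,0,0],[0,0,0]],[[0,0,0],[0,0,0]],[[0,0,0],[0,0,0]],[[0,0,0.02],[0,0,0]],[[0,0,0.008],[0,0,0]]]' --grip 1 --grip_force 5

```text
time_s: 47.95
ee_pos: [486.8, -167.1, 122.1]
ee_rot: [-180.0, 0.0, 53.3]
force: [0.3, -0.3, 0.8]
gripper_width: 0.5
gripper_force: 0.0
```

send_rows --deltas '[[[0,0,0],[0,0,0]],[[0,0,0.004],[0,0,0]],[[0,0,0],[0,0,0]],[[0,0,0],[0,0,0]]]'

```text
time_s: 48.35
ee_pos: [487.3, -167.0, 120.5]
ee_rot: [180.0, -0.0, 53.4]
force: [0.1, 0.3, 1.2]
gripper_width: 0.3
gripper_force: 0.0
```

send_rows --deltas '[[[0,0,0.003],[0,0,0]],[[0,0,0],[0,0,0]],[[0,0,0],[0,0,0]]]'

```text
time_s: 48.65
ee_pos: [487.2, -167.0, 119.0]
ee_rot: [-180.0, -0.0, 53.4]
force: [0.7, 0.2, -0.4]
gripper_width: 0.9
gripper_force: 0.0
```

send_rows --deltas '[[[0,0,0.004],[0,0,0]],[[0,0,0],[0,0,0]],[[0,0,0],[0,0,0]]]'

```text
time_s: 48.95
ee_pos: [487.2, -167.0, 116.9]
ee_rot: [-180.0, -0.0, 53.4]
force: [-0.1, 0.6, 0.5]
gripper_width: 0.5
gripper_force: 0.0
```

send_rows --deltas '[[[0,0,0.003],[0,0,0]],[[0,0,0],[0,0,0]],[[0,0,0],[0,0,0]]]'

```text
time_s: 49.25
ee_pos: [487.4, -167.1, 116.8]
ee_rot: [179.9, -0.0, 53.4]
force: [-2.3, 0.3, 8.3]
gripper_width: 0.1
gripper_force: 4.3
```

send_rows --deltas '[[[0,0,-0.03],[0,0,0]],[[0,0,-0.08],[0,0,0]],[[0,0,-0.09],[0,0,0]],[[-0.04,0,-0.06],[0,0,0]],[[-0.02,0,0],[0,0,0]],[[0,0,0],[0,0,0]],[[0,0,0],[0,0,0]],[[0,0,0],[0,0,0]]]'

```text
time_s: 50.05
ee_pos: [468.8, -190.4, 243.9]
ee_rot: [-179.8, 0.0, 53.4]
force: [-0.4, -0.9, -0.1]
gripper_width: 0.1
gripper_force: 0.0
```

Run:
```python
from h import *
print(cur())
L=look('w10',[(443,-156.5),(500.5,-210),(531,-177),(516,-131.5),(472.5,-121),(456,-202.5),(486,-166.5)])
C=pickle.load(open('w10.pkl','rb'));im=cv2.cvtColor(cv2.imread('pics/w10.png'),cv2.COLOR_BGR2RGB)
print([fitlids(im,C,[L[0]],z)[0] for z in (100,104)], np.hypot(*(L[:6]-L[6]).T).round(1))
```

```text
[np.float64(468.8399781814443), np.float64(-190.44819682632104), np.float64(243.93900337298558), np.float64(53.37307912643478)]
[ 445.5 -157. ] r 41.7 a 167.5
[ 502.5 -210. ] r 46.9 a 290.3
[ 532. -177.] r 47.1 a 346.5
[ 517.5 -132.5] r 45.8 a 46.9
[ 474. -121.] r 46.6 a 105.2
[ 457.5 -203. ] r 46.8 a 232.2
[ 488.  -165.5] r 1.9 a 15.5
[array([ 445.5, -157. ]), array([ 446. , -156.5])] [43.3 46.8 45.5 44.3 46.7 48.3]
```

A's lid measures 43 mm from the centre lid, so I check that A is upright and fully down with the same light touch.

Run:
```python
from h import *
s=cur();rows(s,path(s,(443,-156.5,122,s[3]),4))
```

```text
[[[0.0059, -0.0206, np.float64(0.061)], [0, 0, -0.0]], [[0.0059, -0.0206, np.float64(0.061)], [0, 0, -0.0]], [[0.0059, -0.0206, np.float64(0.061)], [0, 0, -0.0]], [[0.0059, -0.0206, np.float64(0.061)], [0, 0, -0.0]]]
```

send_rows --deltas '[[[0.0059,-0.0206,0.061],[0,0,0]],[[0.0059,-0.0206,0.061],[0,0,0]],[[0.0059,-0.0206,0.061],[0,0,0]],[[0.0059,-0.0206,0.057],[0,0,0]],[[0,0,0],[0,0,0]],[[0,0,0.004],[0,0,0]],[[0,0,0],[0,0,0]],[[0,0,0],[0,0,0]]]'

```text
time_s: 50.9
ee_pos: [444.7, -157.7, 124.8]
ee_rot: [179.8, -0.1, 53.4]
force: [-0.2, -0.7, -0.7]
gripper_width: 0.7
gripper_force: 0.0
```

send_rows --deltas '[[[0,0,0.005],[0,0,0]],[[0,0,0],[0,0,0]],[[0,0,0],[0,0,0]]]'

```text
time_s: 51.2
ee_pos: [443.4, -157.1, 121.2]
ee_rot: [180.0, -0.0, 53.4]
force: [0.2, 0.1, 0.2]
gripper_width: 0.4
gripper_force: 0.0
```

send_rows --deltas '[[[0,0,0.004],[0,0,0]],[[0,0,0],[0,0,0]],[[0,0,0],[0,0,0]]]'

```text
time_s: 51.5
ee_pos: [443.2, -157.0, 118.9]
ee_rot: [-180.0, -0.0, 53.4]
force: [-0.8, -0.6, -0.4]
gripper_width: 0.4
gripper_force: 0.0
```

send_rows --deltas '[[[0,0,0.004],[0,0,0]],[[0,0,0],[0,0,0]],[[0,0,0],[0,0,0]]]'

```text
time_s: 51.8
ee_pos: [443.2, -157.0, 116.9]
ee_rot: [-180.0, -0.0, 53.4]
force: [-1.3, 0.4, 0.3]
gripper_width: 0.5
gripper_force: 0.0
```

send_rows --deltas '[[[0,0,0.002],[0,0,0]],[[0,0,0],[0,0,0]],[[0,0,0],[0,0,0]]]'

```text
time_s: 52.1
ee_pos: [443.3, -157.0, 116.8]
ee_rot: [180.0, -0.0, 53.4]
force: [-1.1, 1.0, 6.2]
gripper_width: 0.8
gripper_force: 3.2
```

send_rows --deltas '[[[0,0,-0.03],[0,0,0]],[[0,0,-0.08],[0,0,0]],[[0,0,-0.09],[0,0,0]],[[0,0,-0.04],[0,0,0]],[[0,0,0],[0,0,0]],[[0,0,0],[0,0,0]]]'

```text
time_s: 52.7
ee_pos: [442.9, -156.8, 235.5]
ee_rot: [-180.0, 0.0, 53.4]
force: [-1.3, -0.6, 0.2]
gripper_width: 0.3
gripper_force: 0.0
```

A touches at the same height as the centre jar, with its lid top at 102 mm, so it is upright and fully down. Handing in.

```bash
python3 -c "
from workcell import *
print(job_done())"
```

```text
the job is handed in; nothing more can be done
None
```

I handed the job in at about 53 s with all seven jars in the tray, six round one; the centre jar and the one ring jar in doubt checked fully down by touch at 102 mm, the rest by camera only.

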